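Close the water filter: slide the cover home and lock its quarter-turn stud

ROBOT

A 6-joint arm with a two-finger parallel gripper is mounted at the origin on a cart in front of the work surface, level with it; the furniture and walls round the work are solid. World frame = base frame: x ahead of the robot, y to its left, z up, the work surface at z = 0. Lengths are in m, angles in rad, forces in N, time in s.
With the tool pointing down it reaches from about 0.325 to 0.875 m from the base axis. Payload 4.4 kg.
Tool frame: the origin (TCP) lies between the finger pads; the fingertips stand 8 mm ahead of it and the grasp point (between the pads) lies 11 mm behind it; z points along the fingers, x is the direction in which the jaws open and shut, and the axes are right-handed (so a half turn about z gives the same grasp; the last joint's range is limited). The gripper opens to 85 mm and grips with 20 to 120 N. Pads are 22 mm wide; open, the fingers measure 114 mm over their backs; the gripper's body (76 mm by 85 mm) begins 54 mm behind the grasp point. The pads swing forward as they close: fully open they stand 13 mm farther back than shut.
Start: joints at [1.103, 0.207, 1.542, -0, 1.393, -0.15], TCP at [0.179, 0.546, 0.239] pointing down, gripper open.
Joint ranges: [-2.73, 2.73], [-0.86, 2.22], [0.23, 2.46], [-1.11, 4.25], [0.08, 2.63], [-2.82, 2.82]. Speed limits (rad/s): [2.79, 2.79, 3.14, 3.14, 3.14, 3.14].

INTERFACE

Orientations are given as a unit quaternion [w, x, y, z].
In Python, from workcell import sense, read_camera, sign_off, cut_out gives the robot as it stands.
- The arm moves only by the tool apply_moves, never from a script. Its argument "plan" is a list of rows, each an object with "slide": the shift along the tool's x, y, z in cm, a list of three; "delta_rot": the turn, a rotation vector about the tool's x, y, z in degrees, a list of three; "grip": the finger opening in cm, from 0 to 8.54. A call has 1 to 8 rows; each row is the pose to reach, as a shift and turn from the pose commanded when the call began, along the tool's axes at that moment; what a row does not reach only later rows make up. A row lasts 1/10 s, in which the tool goes at most 50 mm and 8.59 degrees, less where a joint would pass 70% of its speed; a pose out of reach is approached as far as the arm can. A call with a gripper value outside its range is refused whole. The fingers move at their own pace and stop on an object; "grip_force" is the grip in N (left out, the last holds). Time passes only in rows, so rows that repeat a pose let the fingers close. It gives the time, the measured TCP pose, the force and the opening at its end, in the units of the state.
- sense(): the state, without advancing time (a new reading comes with each control period).
- read_camera(name): name is "scene" or "top" or "wrist"; returns a dict with "frame" (400x640x3 uint8, red, green, blue), "K" (3x3 intrinsics, pixels), "R" (3x3) and "t" (3): a world point X has camera coordinates R X + t; the wrist camera has in their place "hand_eye" (4x4, takes a point from camera to tool coordinates, whose origin is the TCP and whose axes are the tool frame's). Camera axes: x right, y down, z forward; pixel columns grow to the right and rows downward; lengths in m; the calibration is good to about 2 mm. A picture is of the moment at which its call begins: read the wrist's pose just before it. There is no depth.
- sign_off(): hands the job in, once; it reports no verdict.
Trained networks look in the newest picture that a camera, given by its name, has taken for a name from the list of things; names that differ only in an ending like _2 or _b are one class to them, and where a whole thing is asked for, a point or a joint stands for the part that bears it (a point fixed in the world has none). Each returns a list of dicts, best first, with "confidence" (0 to 1); they miss things now and then, are a little off and sometimes report something else, mostly with a low value. They report only what shows in the picture. A call takes as long as a camera call.
- cut_out(camera, query): "region" (400x640 bool, what is visible of it) and "box" ([left, top, right, bottom] in pixels, round what is visible of it).
The state is a dict: "time_s": time; "joint_positions": joint angles; "joint_vel": joint speeds; "tau": joint torques, N m; "tcp_pos": TCP position; "eef_rot": TCP orientation; "force": force on the tool from outside, world axes, zero at the start; "torque": the same for the moment, N m; "width": finger opening in m.
Only numpy, scipy, OpenCV 4.12 (cv2) and the standard library are available. Lean on these libraries where they do the work, as an engineer would, in place of code of your own. Each camera call takes 0.05 s, during which the arm holds its last target.

TASK

Close the water filter unit that is screwed to the worktop: set the loose steel cover on its deck by the handle and slide it back, gently, until it is fully home with its two tongues under the rear lip. Then line the wing-headed stud up with the slot, push it down against its spring and give it a quarter turn clockwise until its cross-pin catches under the deck and the head stays down by itself when you let go. Feel for the stops and never force the cover or the stud against the unit, and leave the mug, honey jar and oil jar where they stand.

Things in the scene. Friction and masses are not known exactly. Their poses are not given: they have to be found in the camera images.
- filter_unit: White water filter, 254 (x) x 174 mm (y), screwed to the worktop. Origin: centre of its underside; x points to its back. White deck at 70 mm height with an open well. At x = +75 mm the rear lip, 10 mm above the deck, with pockets for the tongues. Guides 10 mm high along both sides (x -50 to 75), sloped inside: 114 mm apart at the deck, 126 mm at the top.
- home (a point): Where cover_handle lies, with the same axes, when the cover is fully home: flat on the deck, its rear edge against the rear lip, which is a rigid stop (meet it slowly and lightly: 10 N is plenty, over 40 N does damage). 105 mm above and 12 mm behind the unit's origin; x points to the unit's back.
- slot (a point): Middle of the stud's slot, at deck height, 55 mm in front of the unit's centre; axes as the unit's. The slot (23 mm along y, 10 mm along x) is in a steel receptacle whose top was set by screws 0 to 7.5 mm below the deck: it differs from unit to unit and cannot be measured from outside. Under its 3 mm top, ribs 2.5 mm deep leave a notch along x for the turned cross-pin; its floor stops the pin.
- cover: Loose steel cover, about 0.25 kg, 150 (x) x 110 (y) x 10 mm, black bar handle 12 mm behind its middle, wing stud near its front. Origin: centre of its underside. Two tongues, 4 mm thick, flush with the underside, stick out 9.5 mm behind its rear (+x) edge. To clear the lip, put it on the deck with cover_handle about 14 mm in front of home (home's -x), then slide it along +x till it stops.
- cover_handle (a point): Centre of the cover's bar handle, 35 mm above the cover's underside; axes as the cover's. The bar is 10 mm thick (x), 71 mm long (y), 14 mm high, with 18 mm of air under it between two end posts; grasp it across x from above.
- stud: The quarter-turn stud, captive in the cover, with its black wing head, neck and steel cross-pin. Origin: on its axis at the foot, level with the cover's underside when up; moves and turns with the stud, axes as stud_head's.
- stud_head (a point): Grasp point in the stud's wing head, 7 mm below its top; moves and turns with the stud. On the stud's axis, 67 mm in front of cover_handle (cover's -x), 52 mm above the cover's underside when up. The wing is 9 mm thick (this x), 34 mm long (this y), 22 mm high, over a thin neck 12 mm wide; the cross-pin (18 x 4 mm) at the foot lies along the wing.
- stud_press (a joint): How far the stud is pushed down, m: 0 = up. Spring: 4 N, then +0.4 N per mm. With stud_turn under 0.3 the pin enters the slot. It meets the receptacle's firm floor at 0.0115 to 0.019, as that was set, and can turn under the ribs only within 2 mm of it: feel for it slowly, 4 mm/s, keep 12 to 18 N on it while turning; over 20 N on the floor (some 30 N push) does damage. Caught, it springs back 4.5 mm and stays.
- stud_turn (a joint): Turn of the stud in the cover, rad: 0 (a stop) = wing along the cover's y, in line with the slot; grows clockwise seen from above; 1.57 = wing along the cover's x, pin over the notch; stop at 1.65. Starts between 0 and 0.8 and stays where it is left (friction 0.025 N m).
- mug_white: White mug, 86 mm wide, 107 high, behind the work; origin: centre of its underside. To be left alone.
- honey_jar: Jar of honey with a black lid, 63 mm wide, 94 high, behind the work; origin: centre of its underside. To be left alone.
- oil_jar: Glass jar of oil with a screw lid, 69 mm wide, 159 high, behind the work; origin: centre of its underside. To be left alone.

How it is judged:
By the outcome, as a careful person would: the job done as asked, in the order asked, and still so for the second after the job is handed in, with the robot touching nothing.
It also fails if it takes over 67 s, if anything falls off the work surface, if the arm or the gripper's body presses on something with over 40 N, if the wrist force passes 120 N, or if a joint passes its speed limit or range.

## Working session

There is one attempt and no reset: what is moved stays moved. The work goes in short steps, Python scripts to look and compute and a tool call to move; the robot and the scene stay as the last step left them, time stands still between calls to the robot, and variables do not carry over. Pictures are saved under pics/ and viewed, and the job is handed in when it is done.

Besides the shell and the picture viewer there is one more tool, called by a JSON object that holds its "name" and its "arguments", one argument or row to a line. apply_moves: Moves the arm, as the interface text tells. Its arguments: {"type":"object","properties":{"plan":{"type":"array"},"grip_force":{"type":"number"}},"required":["plan"]}

```bash
mkdir -p pics; python3 - <<'E'
from workcell import sense, read_camera, cut_out
import cv2,numpy as np
s=sense();print({k:np.round(v,4).tolist() for k,v in s.items()})
for c in ["scene","top","wrist"]:
    d=read_camera(c);cv2.imwrite(f"pics/a_{c}.png",d["frame"][:,:,::-1])
    print(c,d["K"].tolist(),{k:np.round(d[k],4).tolist() for k in d if k not in("frame","K")})
    if c!="wrist":
        for q in ["filter_unit","cover","cover_handle","stud_head"]:
            for r in cut_out(c,q)[:2]: print(c,q,r["confidence"],r["box"],r["region"].sum())
E
```

```text
{'time_s': 0.0, 'joint_positions': [1.1035, 0.2074, 1.543, 0.0, 1.3935, -0.1505], 'joint_vel': [0.0, -0.0003, -0.0024, -0.0002, 0.001, 0.0012], 'tau': [-0.0, -38.3058, -29.1587, -0.0003, 0.0107, 0.0], 'tcp_pos': [0.1788, 0.5457, 0.2381], 'eef_rot': [0.0005, 0.8098, 0.5867, -0.001], 'force': [0.7037, -0.255, 0.298], 'torque': [-0.023, -0.0294, 0.0499], 'width': 0.0857}
scene [[421.66816033496355, 0.0, 323.44047786286615], [0.0, 421.66816033496355, 202.3548217895157], [0.0, 0.0, 1.0]] {'R': [[-0.795, -0.6066, 0.005], [-0.473, 0.6147, -0.6312], [0.3798, -0.5042, -0.7756]], 't': [0.5827, 0.2313, 0.8047]}
scene filter_unit 0.7 [322.9, 148.1, 459.6, 271.0] 9564
scene cover 0.82 [247.8, 256.8, 343.5, 332.5] 3967
scene cover_handle 0.65 [251.5, 258.0, 337.9, 333.4] 4080
scene stud_head 0.68 [314.1, 288.0, 328.2, 303.6] 160
scene stud_head 0.49 [290.3, 124.5, 319.5, 166.1] 1030
top [[391.2958842691263, 0.0, 325.7249959022151], [0.0, 391.2958842691263, 201.57526927908066], [0.0, 0.0, 1.0]] {'R': [[-0.014, -0.9999, -0.0036], [-0.987, 0.0144, -0.1598], [0.1599, 0.0013, -0.9871]], 't': [0.1999, 0.6024, 0.8526]}
top filter_unit 0.82 [337.4, 177.8, 437.8, 307.3] 9432
top cover 0.78 [233.0, 197.3, 291.5, 268.1] 2986
top cover_handle 0.7 [237.5, 196.2, 296.0, 264.6] 3061
top stud_head 0.43 [258.0, 251.7, 272.8, 258.0] 49
wrist [[309.23672422327843, 0.0, 320.02442686408864], [0.0, 309.23672422327843, 197.09612211285958], [0.0, 0.0, 1.0]] {'hand_eye': [[1.0, -0.0006, -0.0008, 0.0003], [0.0008, 0.964, 0.2659, -0.0666], [0.0006, -0.2659, 0.964, -0.1352], [0.0, 0.0, 0.0, 1.0]]}
```

View pics/a_scene.png

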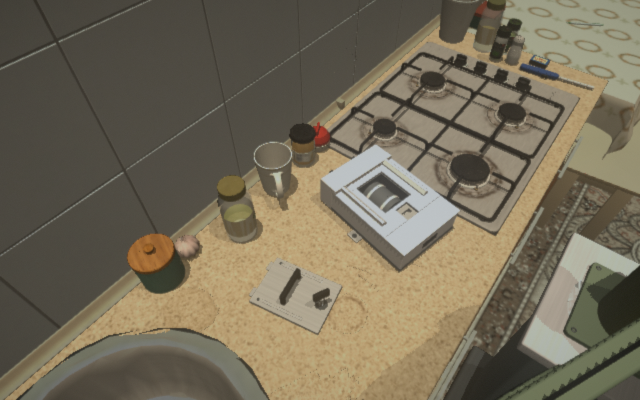

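View pics/a_top.png

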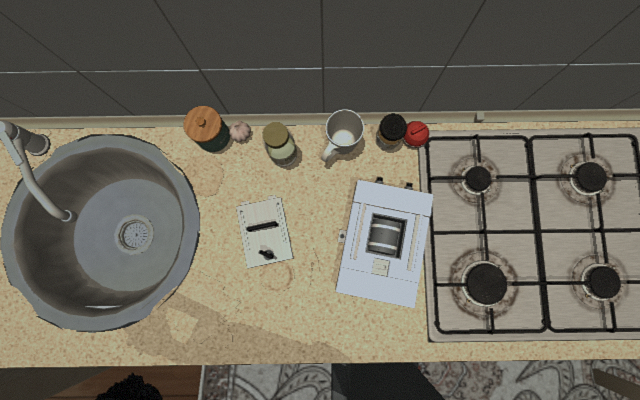

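View pics/a_wrist.png

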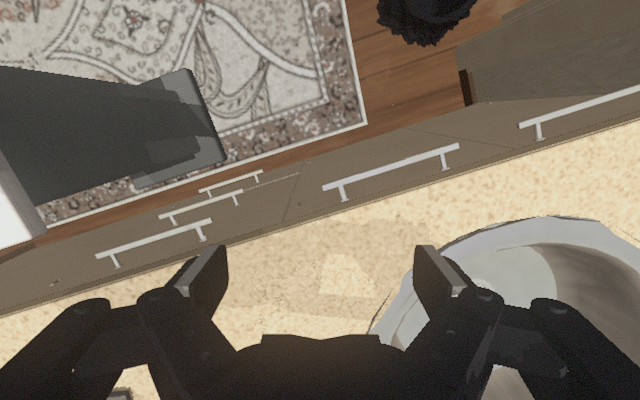

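```bash
python3 - <<'E'
import cv2,numpy as np
t=cv2.imread("pics/a_top.png");s=cv2.imread("pics/a_scene.png")
cv2.imwrite("pics/z1.png",cv2.resize(t[185:280,225:305],None,fx=6,fy=6,interpolation=cv2.INTER_CUBIC))
cv2.imwrite("pics/z2.png",cv2.resize(t[170:315,325:445],None,fx=4,fy=4,interpolation=cv2.INTER_CUBIC))
cv2.imwrite("pics/z3.png",cv2.resize(s[250:340,240:350],None,fx=6,fy=6,interpolation=cv2.INTER_CUBIC))
cv2.imwrite("pics/z4.png",cv2.resize(s[140:280,310:470],None,fx=4,fy=4,interpolation=cv2.INTER_CUBIC))
E
```

```text
(no output)
```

View pics/z1.png

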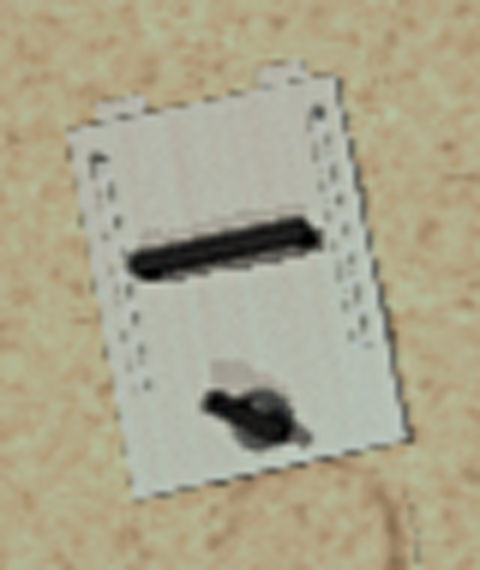

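View pics/z2.png

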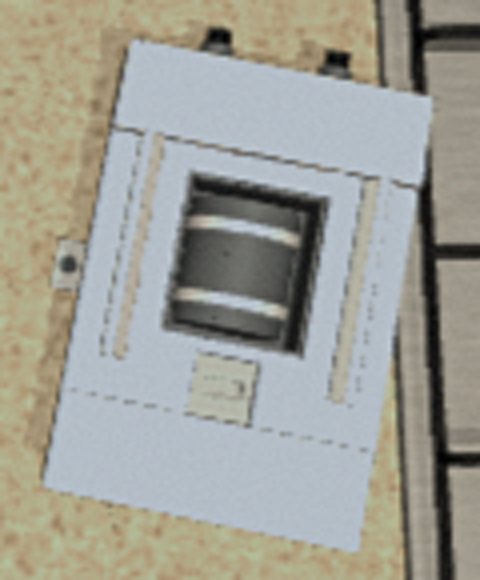

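View pics/z3.png

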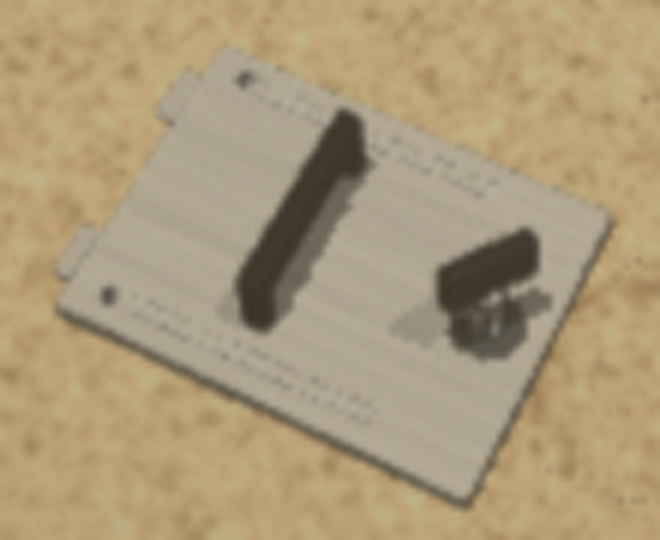

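View pics/z4.png

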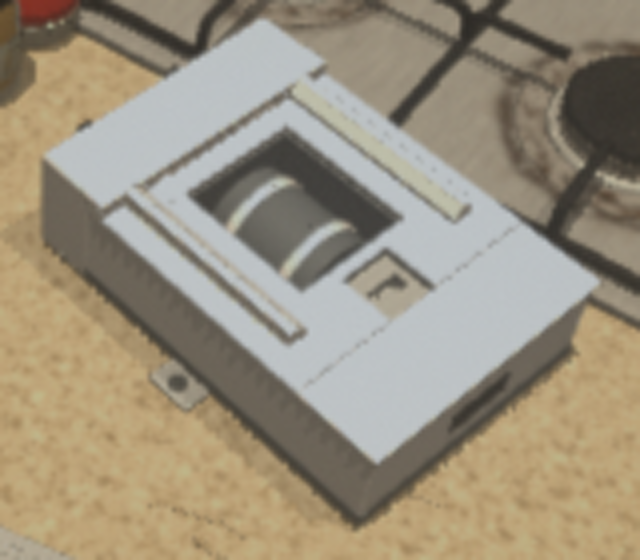

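```bash
cat > h.py <<'E'
import numpy as np,cv2
from scipy.optimize import least_squares
from scipy.spatial.transform import Rotation as Ro
def q2R(q): return Ro.from_quat([q[1],q[2],q[3],q[0]]).as_matrix()
def proj(d,X,pose=None):
    X=np.atleast_2d(X)
    if "R" in d: c=X@d["R"].T+d["t"]
    else:
        p,R=pose; T=(X-p)@R; H=d["hand_eye"]; c=(T-H[:3,3])@H[:3,:3]
    p=c@d["K"].T; return p[:,:2]/p[:,2:]
def world(x,y,a,P):
    c,s=np.cos(a),np.sin(a);P=np.atleast_2d(P)
    return np.c_[x+c*P[:,0]-s*P[:,1],y+s*P[:,0]+c*P[:,1],P[:,2]]
def unz(p,f,o): return (np.array(p,float)+.5)/f-.5+np.array(o)
E
python3 - <<'E'
from h import *
from workcell import read_camera,sense
T=read_camera("top");S=read_camera("scene")
def fit(name,obs,x0):
    def f(v): return np.concatenate([(proj(d,world(*v[:3],P))-uv).ravel() for d,P,uv in obs])
    r=least_squares(f,x0,loss="soft_l1");print(name,r.x[:2].round(4),np.degrees(r.x[2]).round(2));
    print(f(r.x).reshape(-1,2).round(1).tolist());return r.x
C=np.array([[75,55,10],[75,-55,10],[-75,-55,10],[-75,55,10]])/1e3
ct=unz([(68,128),(337,75),(410,438),(137,497)],6,(225,185)); cs=unz([(58,303),(225,48),(612,213),(467,497)],6,(240,250))
fit("cov both",[(T,C,ct),(S,C,cs)],[.57,.2,.2]);fit("cov top",[(T,C,ct)],[.57,.2,.2]);fit("cov sc",[(S,C,cs)],[.57,.2,.2])
U=np.array([[127,87,80],[127,-87,80],[-127,-87,70],[-127,87,70]])/1e3
ut=unz([(131,40),(433,97),(358,550),(43,487)],4,(325,170)); us=unz([(43,157),(262,18),(600,285),(378,462)],4,(310,140))
fit("unit both",[(T,U,ut),(S,U,us)],[.57,-.1,-.2])
a=fit("unit top",[(T,U,ut)],[.57,-.1,-.2]);fit("unit sc",[(S,U,us)],[.57,-.1,-.2])
print(proj(T,world(*a,[[-.055,0,.07]])),unz([223,388],4,(325,170)))
E
```

```text
cov both [0.5417 0.3392] 11.4
[[-0.3, -0.1], [-0.2, -0.8], [-0.1, 0.1], [-0.6, 0.3], [-0.4, -0.2], [0.0, -1.1], [0.8, -0.3], [0.5, 0.4]]
cov top [0.5414 0.3385] 11.36
[[-0.0, -0.0], [0.1, -0.7], [0.2, 0.2], [-0.3, 0.4]]
cov sc [0.5417 0.3398] 11.45
[[-0.6, 0.1], [-0.2, -0.9], [0.6, -0.2], [0.3, 0.6]]
unit both [0.5094 0.0628] -12.1
[[-0.8, -1.2], [0.5, -0.6], [-0.0, 0.9], [-0.6, 0.4], [-0.9, -0.6], [0.4, -0.9], [0.9, -0.8], [0.2, 0.8]]
unit top [0.5093 0.0623] -12.1
[[-0.5, -1.2], [0.8, -0.5], [0.2, 0.9], [-0.4, 0.5]]
unit sc [0.5092 0.0638] -12.13
[[-1.1, -0.3], [0.2, -0.6], [0.8, -0.5], [-0.1, 1.2]]
[[380.33407407 266.77799689]] [380.375 266.625]
```

```bash
cat >> h.py <<'E'
def go(p,yawdeg):
    """slide (cm) and delta_rot (deg) to bring tool to p, pointing down with tool x at yaw"""
    from workcell import sense
    s=sense(); R=q2R(s["eef_rot"]); a=np.radians(yawdeg)
    D=np.array([[np.cos(a),np.sin(a),0],[np.sin(a),-np.cos(a),0],[0,0,-1]])
    print("slide",(R.T@(np.array(p)-s["tcp_pos"])*100).round(2).tolist(),"rot",np.degrees(Ro.from_matrix(R.T@D.T.T).as_rotvec()).round(2).tolist())
def st():
    from workcell import sense
    s=sense();R=q2R(s["eef_rot"]);print("t",s["time_s"],"p",np.round(s["tcp_pos"],4),"yaw",np.degrees(np.arctan2(R[1,0],R[0,0])).round(2),"zax",R[:,2].round(4),"F",s["force"].round(2) if hasattr(s["force"],"round") else s["force"],"M",np.round(s["torque"],2),"w",s["width"])
E
python3 -c "
from h import *
go([.5533,.3414,.12],11.4)"
```

```text
slide [-7.83, 41.94, 11.93] rot [-0.0, -0.0, 60.45]
```

{"name": "apply_moves", "arguments": {
  "plan": [
    {"slide": [-7.8, 41.9, 11.9], "delta_rot": [0, 0, 60.4], "grip": 4.5},
    {"slide": [-7.8, 41.9, 11.9], "delta_rot": [0, 0, 60.4], "grip": 4.5},
    {"slide": [-7.8, 41.9, 11.9], "delta_rot": [0, 0, 60.4], "grip": 4.5},
    {"slide": [-7.8, 41.9, 11.9], "delta_rot": [0, 0, 60.4], "grip": 4.5},
    {"slide": [-7.8, 41.9, 11.9], "delta_rot": [0, 0, 60.4], "grip": 4.5},
    {"slide": [-7.8, 41.9, 11.9], "delta_rot": [0, 0, 60.4], "grip": 4.5},
    {"slide": [-7.8, 41.9, 11.9], "delta_rot": [0, 0, 60.4], "grip": 4.5},
    {"slide": [-7.8, 41.9, 11.9], "delta_rot": [0, 0, 60.4], "grip": 4.5}
  ]
}}

```text
time_s: 1.45
tcp_pos: [0.5188, 0.3603, 0.1314]
eef_rot: [-0.0, 0.995, 0.098, 0.0]
force: [-0.7, 1.8, -0.0]
width: 0.0451
```

```bash
python3 -c "
from h import *
st();go([.5533,.3414,.12],11.4)"
```

```text
t 1.45 p [0.5188 0.3603 0.1314] yaw 11.29 zax [ 4.e-04  4.e-04 -1.e+00] F [-0.7   1.84 -0.  ] M [ 0.05 -0.02  0.01] w 0.04507625302496959
slide [3.01, 2.53, 1.14] rot [-0.02, -0.03, -0.11]
```

{"name": "apply_moves", "arguments": {
  "plan": [
    {"slide": [0, 0, 0], "delta_rot": [0, 0, 0], "grip": 4.5},
    {"slide": [0, 0, 0], "delta_rot": [0, 0, 0], "grip": 4.5}
  ]
}}

```text
time_s: 1.65
tcp_pos: [0.5177, 0.3603, 0.1309]
eef_rot: [0.0, 0.995, 0.098, -0.001]
force: [-0.6, 0.1, -0.1]
width: 0.0451
```

```bash
python3 - <<'E'
from h import *
from workcell import *
st();go([.5533,.3414,.12],11.4)
d=read_camera("wrist");cv2.imwrite("pics/b_wrist.png",d["frame"][:,:,::-1])
s=sense();pose=(np.array(s["tcp_pos"]),q2R(s["eef_rot"]))
C=np.array([[75,55,10],[75,-55,10],[-75,-55,10],[-75,55,10],[12,0,42],[-55,0,59]])/1e3
print(proj(d,world(.5415,.339,np.radians(11.4),C),pose).round(0).tolist())
E
```

```text
t 1.65 p [0.5177 0.3603 0.1309] yaw 11.3 zax [-1.7e-03 -4.0e-04 -1.0e+00] F [-0.6   0.08 -0.11] M [0.01 0.   0.03] w 0.045109916198863786
slide [3.13, 2.55, 1.08] rot [0.0, 0.1, -0.1]
[[433.0, 160.0], [422.0, 278.0], [260.0, 278.0], [253.0, 160.0], [360.0, 236.0], [271.0, 245.0]]
```

View pics/b_wrist.png

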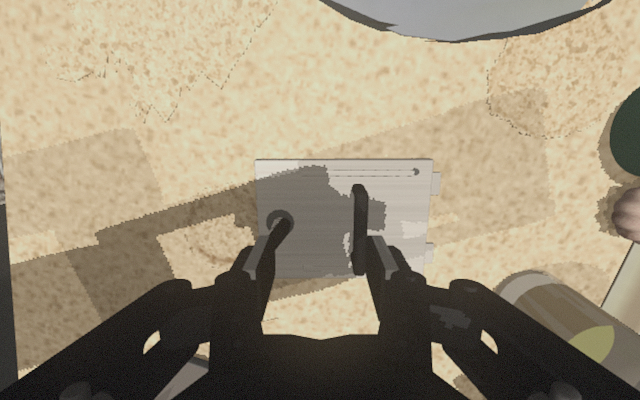

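{"name": "apply_moves", "arguments": {
  "plan": [
    {"slide": [3.15, 2.55, 1.0], "delta_rot": [0, 0, 0], "grip": 4.5},
    {"slide": [3.15, 2.55, 3.5], "delta_rot": [0, 0, 0], "grip": 4.5},
    {"slide": [3.15, 2.55, 7.0], "delta_rot": [0, 0, 0], "grip": 4.5},
    {"slide": [3.15, 2.55, 10.5], "delta_rot": [0, 0, 0], "grip": 4.5},
    {"slide": [3.15, 2.55, 10.5], "delta_rot": [0, 0, 0], "grip": 4.5},
    {"slide": [3.15, 2.55, 10.5], "delta_rot": [0, 0, 0], "grip": 4.5}
  ]
}}

```text
time_s: 2.3
tcp_pos: [0.5517, 0.3437, 0.027]
eef_rot: [0.0, 0.995, 0.101, -0.001]
force: [-0.1, 0.3, 0.6]
width: 0.045
```

```bash
python3 - <<'E'
from h import *
from workcell import *
st();go([.5533,.3414,.026],11.4)
d=read_camera("wrist");cv2.imwrite("pics/c_wrist.png",d["frame"][:,:,::-1])
E
```

```text
t 2.3 p [0.5517 0.3437 0.027 ] yaw 11.57 zax [-1.1e-03 -3.0e-04 -1.0e+00] F [-0.1   0.3   0.62] M [0.03 0.   0.02] w 0.044981755264281324
slide [0.11, 0.26, 0.1] rot [0.0, 0.07, 0.17]
```

View pics/c_wrist.png

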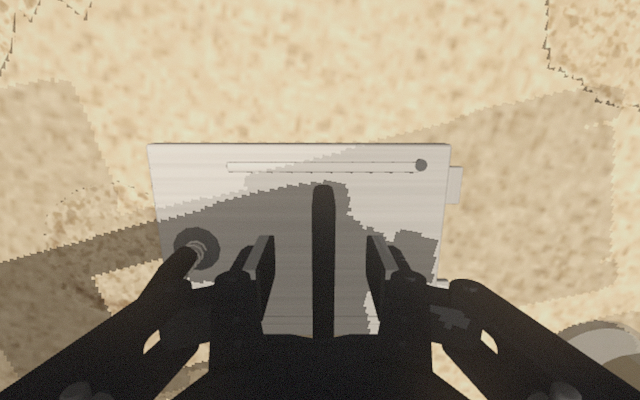

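{"name": "apply_moves", "arguments": {
  "plan": [
    {"slide": [0.1, 0.25, 0.1], "delta_rot": [0, 0, 0], "grip": 4.5},
    {"slide": [0.1, 0.25, 0.1], "delta_rot": [0, 0, 0], "grip": 0.8},
    {"slide": [0.1, 0.25, 0.1], "delta_rot": [0, 0, 0], "grip": 0.8},
    {"slide": [0.1, 0.25, 0.1], "delta_rot": [0, 0, 0], "grip": 0.8},
    {"slide": [0.1, 0.25, 0.1], "delta_rot": [0, 0, 0], "grip": 0.8},
    {"slide": [0.1, 0.25, 0.1], "delta_rot": [0, 0, 0], "grip": 0.8}
  ],
  "grip_force": 60
}}

```text
time_s: 2.95
tcp_pos: [0.5552, 0.3407, 0.0272]
eef_rot: [-0.0, 0.995, 0.1, 0.001]
force: [-1.5, -0.3, 5.8]
width: 0.009
```

```bash
python3 - <<'E'
from h import *
from workcell import *
st()
d=read_camera("wrist");cv2.imwrite("pics/d_wrist.png",d["frame"][:,:,::-1])
d=read_camera("top");cv2.imwrite("pics/d_top.png",cv2.resize(d["frame"][185:280,225:305,::-1],None,fx=6,fy=6,interpolation=cv2.INTER_CUBIC))
# targets
hx=world(.5093,.063,np.radians(-12.1),[[.012,0,.105],[.012-.017,0,.105],[-.055,0,.07]]);print(hx)
E
```

```text
t 2.95 p [0.5552 0.3407 0.0272] yaw 11.44 zax [ 1.3e-03  6.0e-04 -1.0e+00] F [-1.52 -0.33  5.8 ] M [-0.11  0.25  0.04] w 0.009031857700719766
[[0.5210334  0.06048458 0.105     ]
 [0.50441108 0.06404809 0.105     ]
 [0.45552192 0.07452902 0.07      ]]
```

View pics/d_wrist.png

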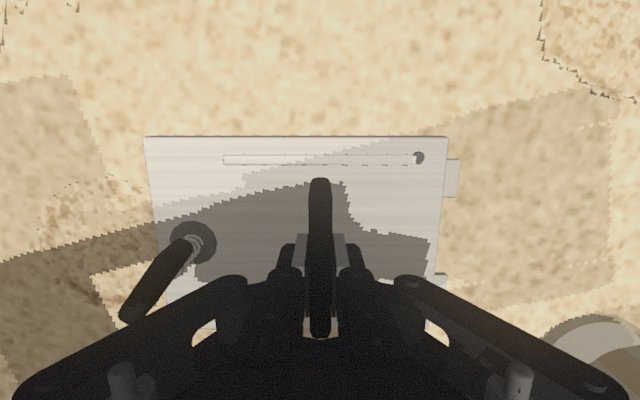

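{"name": "apply_moves", "arguments": {
  "plan": [
    {"slide": [0, 0, -2], "delta_rot": [0, 0, 0], "grip": 0.8},
    {"slide": [0, 0, -5], "delta_rot": [0, 0, 0], "grip": 0.8},
    {"slide": [0, 0, -9], "delta_rot": [0, 0, 0], "grip": 0.8},
    {"slide": [0, 0, -13], "delta_rot": [0, 0, 0], "grip": 0.8},
    {"slide": [0, 0, -13], "delta_rot": [0, 0, 0], "grip": 0.8},
    {"slide": [0, 0, -13], "delta_rot": [0, 0, 0], "grip": 0.8}
  ]
}}

```text
time_s: 3.65
tcp_pos: [0.5548, 0.3405, 0.1563]
eef_rot: [-0.0, 0.995, 0.1, 0.001]
force: [-0.3, 0.4, -4.5]
width: 0.0089
```

```bash
python3 - <<'E'
from h import *
from workcell import *
st();go([.5044,.0640,.145],-12.1)
d=read_camera("scene");cv2.imwrite("pics/e.png",d["frame"][:,:,::-1])
E
```

```text
t 3.65 p [0.5548 0.3405 0.1563] yaw 11.45 zax [ 1.6e-03  7.0e-04 -1.0e+00] F [-0.29  0.41 -4.48] M [-0.07 -0.02  0.07] w 0.008892037953055487
slide [-10.43, 26.1, 1.1] rot [-0.04, -0.09, 23.55]
```

View pics/e.png

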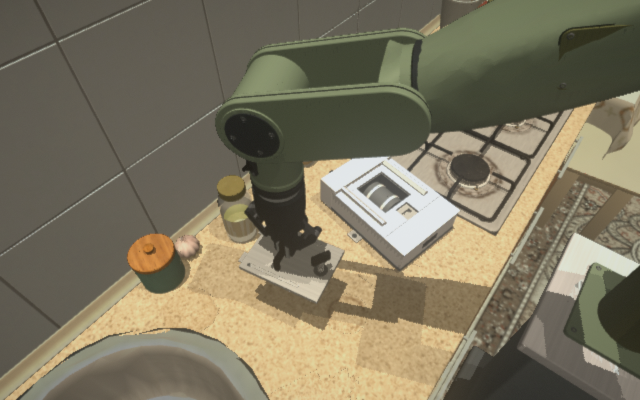

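{"name": "apply_moves", "arguments": {
  "plan": [
    {"slide": [-1.5, 3.5, 0], "delta_rot": [0, 0, 3.5], "grip": 0.8},
    {"slide": [-3, 7.5, 0], "delta_rot": [0, 0, 7], "grip": 0.8},
    {"slide": [-4.8, 12, 0], "delta_rot": [0, 0, 11], "grip": 0.8},
    {"slide": [-6.5, 16.5, 0], "delta_rot": [0, 0, 15], "grip": 0.8},
    {"slide": [-8.2, 20.5, 0], "delta_rot": [0, 0, 19], "grip": 0.8},
    {"slide": [-9.6, 24, 0.5], "delta_rot": [0, 0, 22], "grip": 0.8},
    {"slide": [-10.4, 26.1, 1.0], "delta_rot": [0, 0, 23.5], "grip": 0.8},
    {"slide": [-10.4, 26.1, 1.0], "delta_rot": [0, 0, 23.5], "grip": 0.8}
  ]
}}

```text
time_s: 4.5
tcp_pos: [0.5008, 0.0613, 0.1419]
eef_rot: [0.001, 0.994, -0.107, -0.004]
force: [-0.4, 0.8, -2.3]
width: 0.0089
```

{"name": "apply_moves", "arguments": {
  "plan": [
    {"slide": [0, 0, 0], "delta_rot": [0, 0, 0], "grip": 0.8},
    {"slide": [0, 0, 0], "delta_rot": [0, 0, 0], "grip": 0.8},
    {"slide": [0, 0, 0], "delta_rot": [0, 0, 0], "grip": 0.8}
  ]
}}

```text
time_s: 4.8
tcp_pos: [0.5042, 0.065, 0.1453]
eef_rot: [-0.0, 0.995, -0.104, -0.0]
force: [0.3, -0.5, -2.5]
width: 0.009
```

```bash
python3 - <<'E'
from h import *
from workcell import *
st();go([.5044,.0640,.145],-12.1)
for c,b in (("top",(160,320,320,450)),("scene",(120,300,300,480)),("wrist",(0,400,0,640))):
    d=read_camera(c);f=d["frame"][b[0]:b[1],b[2]:b[3],::-1]
    k=1 if c=="wrist" else 4
    cv2.imwrite(f"pics/f_{c}.png",cv2.resize(f,None,fx=k,fy=k,interpolation=cv2.INTER_CUBIC)[:600])
E
```

```text
t 4.8 p [0.5042 0.065  0.1453] yaw -11.95 zax [-8.e-04  3.e-04 -1.e+00] F [ 0.35 -0.48 -2.47] M [-0.   -0.03  0.03] w 0.009012609607688495
slide [0.04, 0.09, 0.03] rot [-0.01, 0.05, 0.15]
```

View pics/f_top.png

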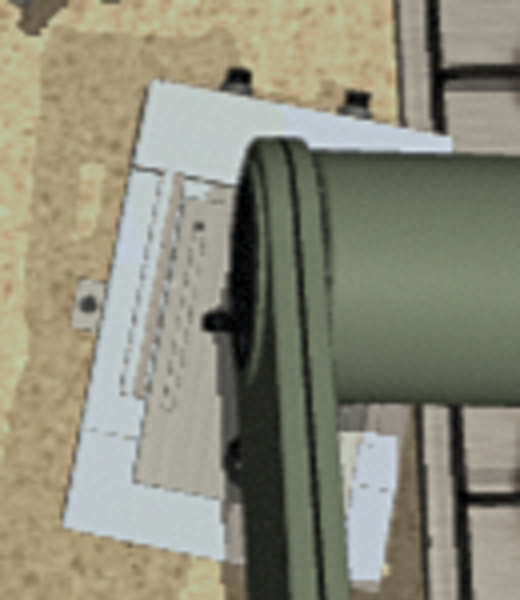

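View pics/f_scene.png

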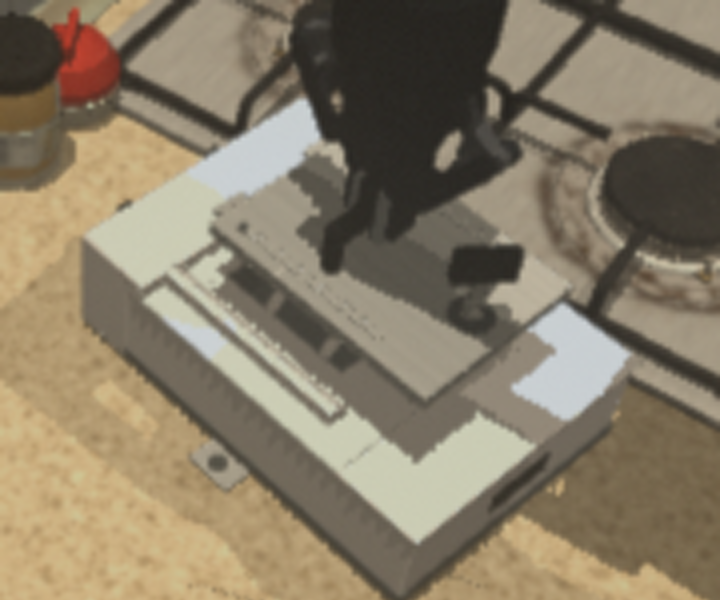

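View pics/f_wrist.png

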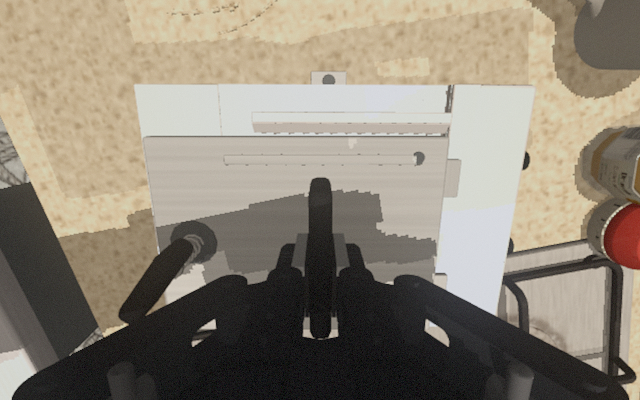

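```bash
python3 - <<'E'
from h import *
from workcell import *
d=read_camera("wrist");s=sense();pose=(np.array(s["tcp_pos"]),q2R(s["eef_rot"]));p=pose[0]
yaw=np.arctan2(pose[1][1,0],pose[1][0,0])
U=np.array([[-127,87,70],[127,87,80],[75,87,80]])/1e3
uv=np.array([[136,84.5],[533.5,86],[451,86]])
print("unit pred",proj(d,world(.5093,.063,np.radians(-12.1),U),pose).round(1).tolist())
f=lambda v:(proj(d,world(*v,U),pose)-uv).ravel()
r=least_squares(f,[.509,.063,-.21]);print(r.x[:2].round(4),np.degrees(r.x[2]),f(r.x).round(1))
# cover in hand: handle at tcp; underside z = p.z-.0272
z=p[2]-.0272
C=np.array([[75,55,.01e3],[-75,55,.01e3]])/1e3;C[:,2]+=z
cv=np.array([[448.5,136],[145.5,137]])
c,sn=np.cos(yaw),np.sin(yaw)
print("cov pred",proj(d,world(p[0]-.012*c,p[1]-.012*sn,yaw,C),pose).round(1).tolist())
g=lambda v:(proj(d,world(*v,C),pose)-cv).ravel()
r2=least_squares(g,[p[0],p[1],yaw]);print(r2.x[:2].round(4),np.degrees(r2.x[2]),np.degrees(yaw),g(r2.x).round(1))
print("cover handle vs tcp",world(*r2.x,[[.012,0,0]])[0]-p)
a=r.x[2];dl=r2.x[:2]-r.x[:2];print("cover in unit frame",dl@[np.cos(a),np.sin(a)],dl@[-np.sin(a),np.cos(a)])
E
```

```text
unit pred [[129.0, 80.6], [535.5, 79.7], [450.4, 79.5]]
[0.5095 0.0595] -12.391322987361038 [-4.1  0.6  3.   0.6  0.9  0. ]
cov pred [[448.6, 138.0], [139.7, 138.2]]
[0.4944 0.0674] -11.81988504848171 -11.97850281939747 [ 3.1  0.3 -3.1  0.5]
cover handle vs tcp [ 0.00162515  0.00027143 -0.14580099]
cover in unit frame -0.016465902072969253 0.004412717493662914
```

```bash
python3 - <<'E'
from h import *
from workcell import *
T=read_camera("top");S=read_camera("scene");s=sense();p=np.array(s["tcp_pos"]);z=p[2]-.0272
cs=unz([(428,396),(572,287),(212,225)],4,(300,120)); C=np.array([[-75,55,10],[-75,-55,10],[75,55,10]])/1e3
ct=unz([(134,481)],4,(320,160))
for zz in (z-.003,z,z+.003):
    D=C+[0,0,zz]
    f=lambda v:np.concatenate([(proj(S,world(*v,D))-cs).ravel(),(proj(T,world(*v,D[:1]))-ct).ravel()])
    r=least_squares(f,[.49,.067,-.21]);v=r.x
    f2=lambda v:(proj(S,world(*v,D))-cs).ravel()
    r2=least_squares(f2,[.49,.067,-.21])
    print(v[:2].round(4),np.degrees(v[2]).round(2),f(v).round(1),"handle-tcp",(world(*v,[[.012,0,0]])[0]-p)[:2].round(4),"sc only",r2.x.round(4))
E
```

```text
[0.4929 0.0681] -11.69 [-0.2  0.9  0.6 -0.5 -0.5 -0.3  0.2 -0.1] handle-tcp [0.0001 0.0013] sc only [ 0.493   0.0679 -0.2038]
[0.4923 0.0698] -11.63 [-0.1  0.6  0.8 -0.9 -0.6 -0.7 -0.5  0.2] handle-tcp [-0.0004  0.003 ] sc only [ 0.4921  0.0703 -0.2041]
[0.4918 0.0714] -11.57 [ 0.   0.4  1.  -1.3 -0.8 -1.1 -1.1  0.6] handle-tcp [-0.0009  0.0047] sc only [ 0.4912  0.0727 -0.2043]
```

{"name": "apply_moves", "arguments": {
  "plan": [
    {"slide": [0.15, 0.35, 1], "delta_rot": [0, 0, 0.3], "grip": 0.8},
    {"slide": [0.15, 0.35, 2], "delta_rot": [0, 0, 0.3], "grip": 0.8},
    {"slide": [0.15, 0.35, 2.8], "delta_rot": [0, 0, 0.3], "grip": 0.8},
    {"slide": [0.15, 0.35, 3.3], "delta_rot": [0, 0, 0.3], "grip": 0.8},
    {"slide": [0.15, 0.35, 3.3], "delta_rot": [0, 0, 0.3], "grip": 0.8},
    {"slide": [0.15, 0.35, 3.3], "delta_rot": [0, 0, 0.3], "grip": 0.8}
  ]
}}

```text
time_s: 5.7
tcp_pos: [0.5051, 0.0602, 0.1125]
eef_rot: [0.0, 0.994, -0.108, -0.0]
force: [0.6, 0.2, -2.2]
width: 0.0094
```

```bash
python3 - <<'E'
from h import *
from workcell import *
st()
for c,b in (("scene",(120,270,300,480)),("wrist",(0,400,0,640))):
    d=read_camera(c);f=d["frame"][b[0]:b[1],b[2]:b[3],::-1]
    k=1 if c=="wrist" else 4
    cv2.imwrite(f"pics/g_{c}.png",cv2.resize(f,None,fx=k,fy=k,interpolation=cv2.INTER_CUBIC)[:600])
E
```

```text
t 5.7 p [0.5051 0.0602 0.1125] yaw -12.35 zax [-4.e-04 -0.e+00 -1.e+00] F [ 0.57  0.19 -2.18] M [-0.01 -0.03  0.01] w 0.009421692351432687
```

View pics/g_scene.png

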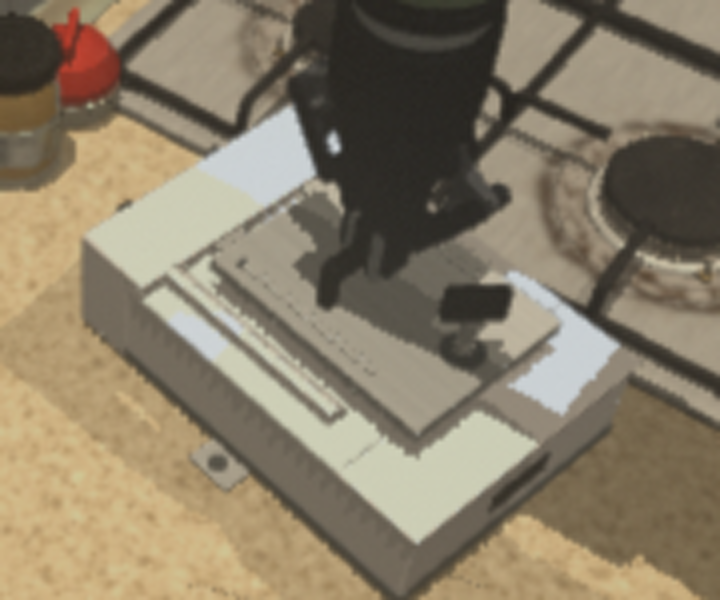

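View pics/g_wrist.png

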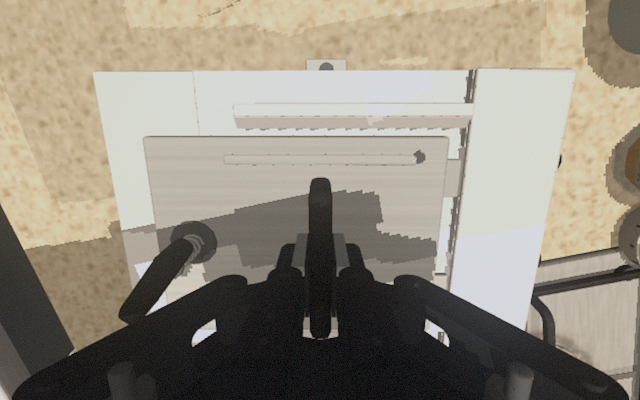

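```bash
python3 - <<'E'
from h import *
from workcell import *
d=read_camera("wrist");s=sense();pose=(np.array(s["tcp_pos"]),q2R(s["eef_rot"]));p=pose[0]
print(p)
a=np.radians(-12.2)
U=np.array([[0,57,70],[0,63,80],[-50,87,70],[100,87,80],[75,75,80],[-127,87,70],[127,87,80]])/1e3
for y in (.059,.0615,.063): print(y,proj(d,world(.5093,y,a,U),pose).round(1).tolist())
z=p[2]-.0272;yaw=np.arctan2(pose[1][1,0],pose[1][0,0]);c,sn=np.cos(yaw),np.sin(yaw)
for dy in (-.002,0,.003):
  for zz in (0,-.003):
    C=np.array([[0,55+dy*1e3,10],[75,55+dy*1e3,10],[-75,55+dy*1e3,10]])/1e3+[0,0,z+zz]
    print("cov",dy,zz,proj(d,world(p[0]-.012*c,p[1]-.012*sn,yaw,C),pose).round(1).tolist())
E
python3 - <<'E'
import cv2
f=cv2.imread("pics/g_wrist.png");cv2.imwrite("pics/g2.png",cv2.resize(f[60:210,340:540],None,fx=4,fy=4,interpolation=cv2.INTER_CUBIC))
E
```

```text
[0.50556951 0.06021421 0.11320027]
0.059 [[325.6, 131.4], [326.0, 121.0], [233.0, 75.0], [522.6, 71.7], [470.5, 96.7], [90.2, 75.5], [575.6, 71.6]]
0.0615 [[324.6, 127.0], [325.0, 116.2], [231.6, 70.2], [522.4, 66.6], [470.1, 91.7], [88.3, 70.7], [575.6, 66.4]]
0.063 [[324.1, 124.3], [324.4, 113.4], [230.8, 67.2], [522.2, 63.5], [469.8, 88.7], [87.1, 67.7], [575.6, 63.3]]
cov -0.002 0 [[294.2, 142.3], [448.0, 142.1], [140.2, 142.4]]
cov -0.002 -0.003 [[294.7, 141.7], [445.6, 141.6], [143.6, 141.8]]
cov 0 0 [[294.1, 138.1], [448.5, 138.0], [139.6, 138.3]]
cov 0 -0.003 [[294.6, 137.6], [446.0, 137.5], [143.0, 137.8]]
cov 0.003 0 [[294.0, 131.8], [449.2, 131.7], [138.6, 131.9]]
cov 0.003 -0.003 [[294.5, 131.4], [446.7, 131.3], [142.1, 131.6]]
```

View pics/g2.png

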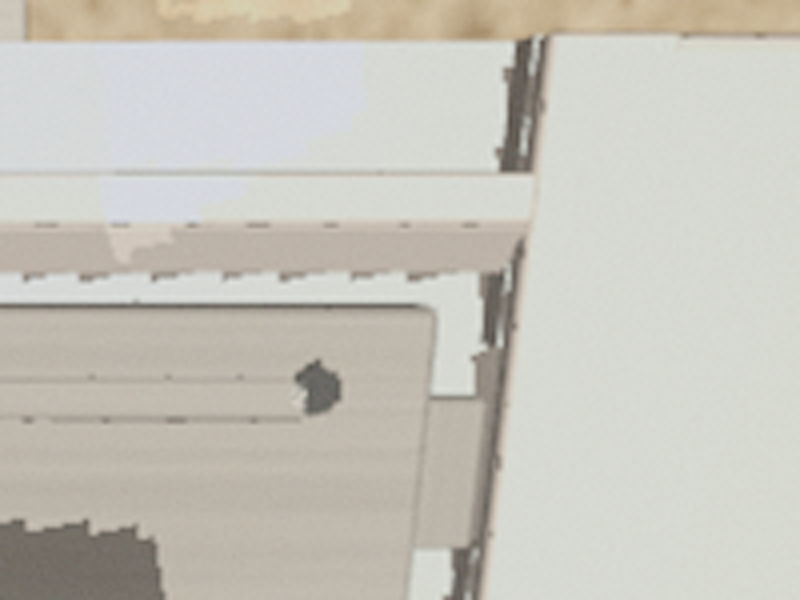

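{"name": "apply_moves", "arguments": {
  "plan": [
    {"slide": [0, 0, 0.5], "delta_rot": [0, 0, 0], "grip": 0.8},
    {"slide": [0, 0, 1.0], "delta_rot": [0, 0, 0], "grip": 0.8},
    {"slide": [0, 0, 1.2], "delta_rot": [0, 0, 0], "grip": 0.8},
    {"slide": [0, 0, 1.3], "delta_rot": [0, 0, 0], "grip": 0.8},
    {"slide": [0, 0, 1.4], "delta_rot": [0, 0, 0], "grip": 0.8},
    {"slide": [0, 0, 1.4], "delta_rot": [0, 0, 0], "grip": 0.8}
  ]
}}

```text
time_s: 6.45
tcp_pos: [0.505, 0.0602, 0.0986]
eef_rot: [0.0, 0.994, -0.108, -0.0]
force: [-0.3, -0.1, -2.5]
width: 0.009
```

```bash
python3 -c "
from h import *
st()"
```

```text
t 6.45 p [0.505  0.0602 0.0986] yaw -12.35 zax [-2.e-04  0.e+00 -1.e+00] F [-0.34 -0.08 -2.49] M [ 0.03 -0.02  0.03] w 0.00897008533568992
```

{"name": "apply_moves", "arguments": {
  "plan": [
    {"slide": [0, 0, 0.05], "delta_rot": [0, 0, 0], "grip": 0.8},
    {"slide": [0, 0, 0.1], "delta_rot": [0, 0, 0], "grip": 0.8},
    {"slide": [0, 0, 0.15], "delta_rot": [0, 0, 0], "grip": 0.8},
    {"slide": [0, 0, 0.15], "delta_rot": [0, 0, 0], "grip": 0.8}
  ]
}}

```text
time_s: 6.85
tcp_pos: [0.5052, 0.0602, 0.0973]
eef_rot: [-0.0, 0.994, -0.108, 0.0]
force: [-0.3, 1.3, -3.0]
width: 0.0094
```

```bash
python3 -c "
from h import *
st()"
```

```text
t 6.85 p [0.5052 0.0602 0.0973] yaw -12.35 zax [ 2.e-04  0.e+00 -1.e+00] F [-0.33  1.3  -3.02] M [ 0.01  0.   -0.01] w 0.009446544162048024
```

{"name": "apply_moves", "arguments": {
  "plan": [
    {"slide": [0, 0, 0.05], "delta_rot": [0, 0, 0], "grip": 0.8},
    {"slide": [0, 0, 0.1], "delta_rot": [0, 0, 0], "grip": 0.8},
    {"slide": [0, 0, 0.1], "delta_rot": [0, 0, 0], "grip": 0.8}
  ]
}}

```text
time_s: 7.15
tcp_pos: [0.5052, 0.0602, 0.0971]
eef_rot: [0.0, 0.994, -0.108, -0.0]
force: [-3.2, 0.9, 5.4]
width: 0.0091
```

```bash
python3 -c "
from h import *
st()"
```

```text
t 7.15 p [0.5052 0.0602 0.0971] yaw -12.35 zax [-0.e+00 -1.e-04 -1.e+00] F [-3.2   0.89  5.36] M [-0.04  0.48  0.01] w 0.009148222326749975
```

{"name": "apply_moves", "arguments": {
  "plan": [
    {"slide": [0.1, 0, -0.02], "delta_rot": [0, 0, 0], "grip": 0.8},
    {"slide": [0.25, 0, -0.04], "delta_rot": [0, 0, 0], "grip": 0.8},
    {"slide": [0.4, 0, -0.04], "delta_rot": [0, 0, 0], "grip": 0.8},
    {"slide": [0.5, 0, -0.04], "delta_rot": [0, 0, 0], "grip": 0.8},
    {"slide": [0.5, 0, -0.04], "delta_rot": [0, 0, 0], "grip": 0.8}
  ]
}}

```text
time_s: 7.65
tcp_pos: [0.5103, 0.0593, 0.0971]
eef_rot: [-0.0, 0.994, -0.108, 0.0]
force: [-3.0, 0.6, 5.6]
width: 0.0088
```

```bash
python3 - <<'E'
from h import *
from workcell import *
st()
d=read_camera("wrist")
cv2.imwrite("pics/h.png",cv2.resize(d["frame"][60:210,340:540,::-1],None,fx=4,fy=4,interpolation=cv2.INTER_CUBIC))
E
```

```text
t 7.65 p [0.5103 0.0593 0.0971] yaw -12.35 zax [ 2.e-04  2.e-04 -1.e+00] F [-3.02  0.62  5.55] M [0.11 0.61 0.03] w 0.008806636843015801
```

View pics/h.png

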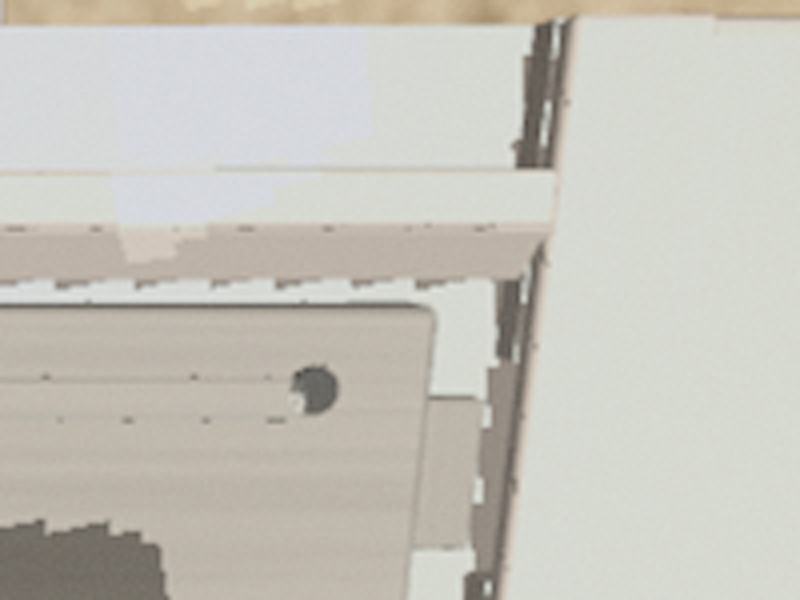

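{"name": "apply_moves", "arguments": {
  "plan": [
    {"slide": [0.1, 0, 0], "delta_rot": [0, 0, 0], "grip": 0.8},
    {"slide": [0.2, 0, 0], "delta_rot": [0, 0, 0], "grip": 0.8},
    {"slide": [0.3, 0, 0], "delta_rot": [0, 0, 0], "grip": 0.8},
    {"slide": [0.4, 0, 0], "delta_rot": [0, 0, 0], "grip": 0.8},
    {"slide": [0.5, 0, 0], "delta_rot": [0, 0, 0], "grip": 0.8},
    {"slide": [0.6, 0, 0], "delta_rot": [0, 0, 0], "grip": 0.8},
    {"slide": [0.6, 0, 0], "delta_rot": [0, 0, 0], "grip": 0.8}
  ]
}}

```text
time_s: 8.4
tcp_pos: [0.5162, 0.058, 0.0971]
eef_rot: [-0.0, 0.994, -0.108, 0.0]
force: [-1.7, 1.0, 6.0]
width: 0.0087
```

```bash
python3 - <<'E'
from h import *
from workcell import *
st()
d=read_camera("wrist")
cv2.imwrite("pics/i.png",cv2.resize(d["frame"][60:210,340:540,::-1],None,fx=4,fy=4,interpolation=cv2.INTER_CUBIC))
E
```

```text
t 8.4 p [0.5162 0.058  0.0971] yaw -12.35 zax [ 3.e-04  3.e-04 -1.e+00] F [-1.68  0.95  6.02] M [ 0.15  0.57 -0.01] w 0.008678507928644896
```

View pics/i.png

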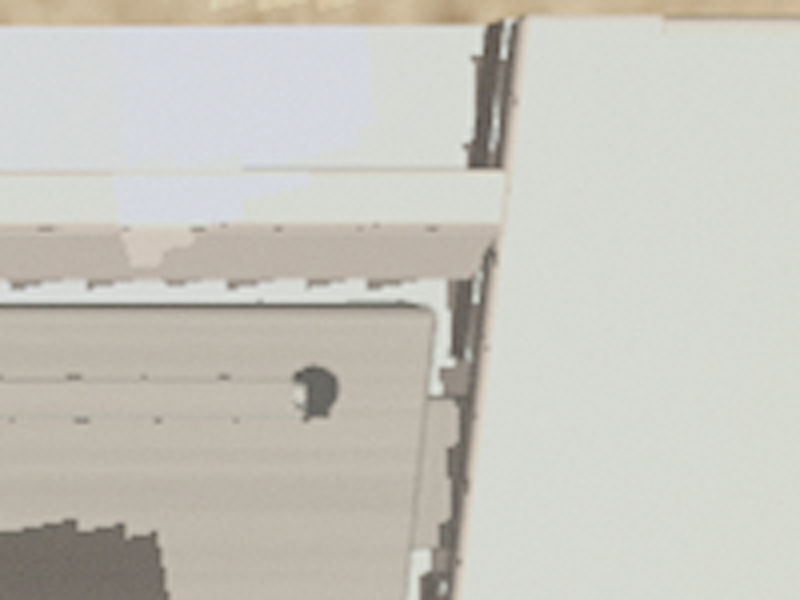

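{"name": "apply_moves", "arguments": {
  "plan": [
    {"slide": [0.05, 0, 0], "delta_rot": [0, 0, 0], "grip": 0.8},
    {"slide": [0.1, 0, 0], "delta_rot": [0, 0, 0], "grip": 0.8},
    {"slide": [0.15, 0, 0], "delta_rot": [0, 0, 0], "grip": 0.8},
    {"slide": [0.2, 0, 0], "delta_rot": [0, 0, 0], "grip": 0.8},
    {"slide": [0.25, 0, 0], "delta_rot": [0, 0, 0], "grip": 0.8},
    {"slide": [0.3, 0, 0], "delta_rot": [0, 0, 0], "grip": 0.8}
  ]
}}

```text
time_s: 9.05
tcp_pos: [0.5188, 0.0574, 0.0971]
eef_rot: [-0.0, 0.994, -0.108, -0.0]
force: [-4.4, 1.2, 6.5]
width: 0.009
```

```bash
python3 -c "
from h import *
st()"
```

```text
t 9.05 p [0.5188 0.0574 0.0971] yaw -12.35 zax [-3.e-04  3.e-04 -1.e+00] F [-4.37  1.17  6.46] M [ 0.14  0.66 -0.01] w 0.009049514116730635
```

{"name": "apply_moves", "arguments": {
  "plan": [
    {"slide": [0.03, 0, 0], "delta_rot": [0, 0, 0], "grip": 0.8},
    {"slide": [0.06, 0, 0], "delta_rot": [0, 0, 0], "grip": 0.8},
    {"slide": [0.09, 0, 0], "delta_rot": [0, 0, 0], "grip": 0.8},
    {"slide": [0.12, 0, 0], "delta_rot": [0, 0, 0], "grip": 0.8}
  ]
}}

```text
time_s: 9.45
tcp_pos: [0.52, 0.0572, 0.0972]
eef_rot: [-0.0, 0.994, -0.108, -0.0]
force: [-4.7, 1.3, 5.7]
width: 0.0089
```

```bash
python3 -c "
from h import *
st()"
```

```text
t 9.45 p [0.52   0.0572 0.0972] yaw -12.35 zax [-2.e-04  3.e-04 -1.e+00] F [-4.75  1.31  5.72] M [ 0.1   0.65 -0.01] w 0.008877894091193255
```

Still moving freely.

{"name": "apply_moves", "arguments": {
  "plan": [
    {"slide": [0.03, 0, 0], "delta_rot": [0, 0, 0], "grip": 0.8},
    {"slide": [0.06, 0, 0], "delta_rot": [0, 0, 0], "grip": 0.8},
    {"slide": [0.08, 0, 0], "delta_rot": [0, 0, 0], "grip": 0.8}
  ]
}}

```text
time_s: 9.75
tcp_pos: [0.5208, 0.057, 0.0971]
eef_rot: [-0.0, 0.994, -0.108, -0.0]
force: [-4.0, 1.5, 7.0]
width: 0.0088
```

```bash
python3 - <<'E'
from h import *
from workcell import *
st()
d=read_camera("wrist")
cv2.imwrite("pics/j.png",cv2.resize(d["frame"][60:210,340:540,::-1],None,fx=4,fy=4,interpolation=cv2.INTER_CUBIC))
E
```

```text
t 9.75 p [0.5208 0.057  0.0971] yaw -12.35 zax [-3.e-04  3.e-04 -1.e+00] F [-3.97  1.54  7.01] M [ 0.17  0.61 -0.04] w 0.008813545693980991
```

View pics/j.png

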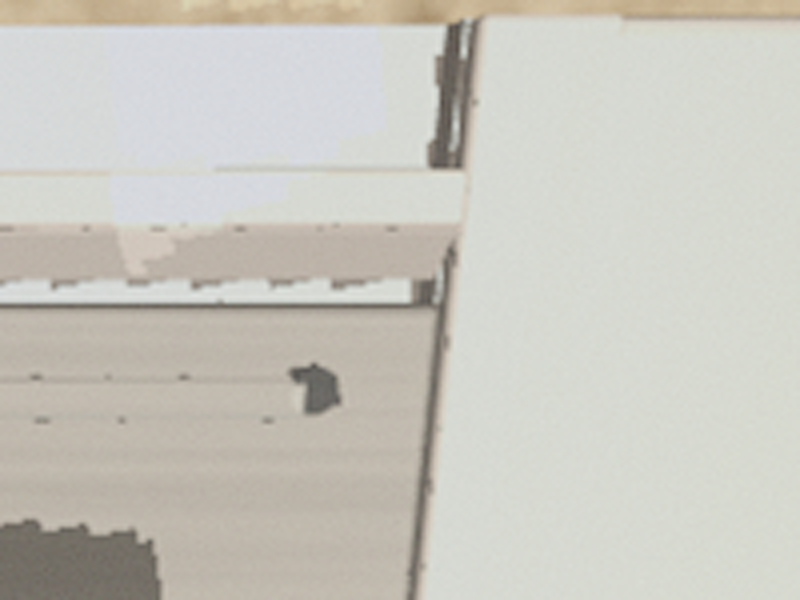

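{"name": "apply_moves", "arguments": {
  "plan": [
    {"slide": [0.03, 0, 0], "delta_rot": [0, 0, 0], "grip": 0.8},
    {"slide": [0.06, 0, 0], "delta_rot": [0, 0, 0], "grip": 0.8},
    {"slide": [0.09, 0, 0], "delta_rot": [0, 0, 0], "grip": 0.8},
    {"slide": [0.11, 0, 0], "delta_rot": [0, 0, 0], "grip": 0.8}
  ]
}}

```text
time_s: 10.2
tcp_pos: [0.5215, 0.0568, 0.0971]
eef_rot: [-0.0, 0.994, -0.108, -0.001]
force: [-5.3, 1.8, 7.6]
width: 0.0089
```

```bash
python3 -c "
from h import *
st()"
```

```text
t 10.2 p [0.5215 0.0568 0.0971] yaw -12.34 zax [-1.1e-03  5.0e-04 -1.0e+00] F [-5.27  1.78  7.61] M [0.23 0.81 0.03] w 0.008857020198208151
```

{"name": "apply_moves", "arguments": {
  "plan": [
    {"slide": [0.02, 0, 0], "delta_rot": [0, 0, 0], "grip": 0.8},
    {"slide": [0.04, 0, 0], "delta_rot": [0, 0, 0], "grip": 0.8},
    {"slide": [0.06, 0, 0], "delta_rot": [0, 0, 0], "grip": 0.8}
  ]
}}

```text
time_s: 10.5
tcp_pos: [0.5215, 0.0568, 0.0971]
eef_rot: [-0.0, 0.994, -0.108, -0.001]
force: [-7.0, 1.5, 8.1]
width: 0.0089
```

```bash
python3 - <<'E'
from h import *
from workcell import *
st()
d=read_camera("wrist")
cv2.imwrite("pics/k.png",cv2.resize(d["frame"][60:210,340:540,::-1],None,fx=4,fy=4,interpolation=cv2.INTER_CUBIC))
E
```

```text
t 10.5 p [0.5215 0.0568 0.0971] yaw -12.34 zax [-2.4e-03  6.0e-04 -1.0e+00] F [-7.01  1.54  8.12] M [ 0.25  1.04 -0.01] w 0.008924808306285203
```

View pics/k.png

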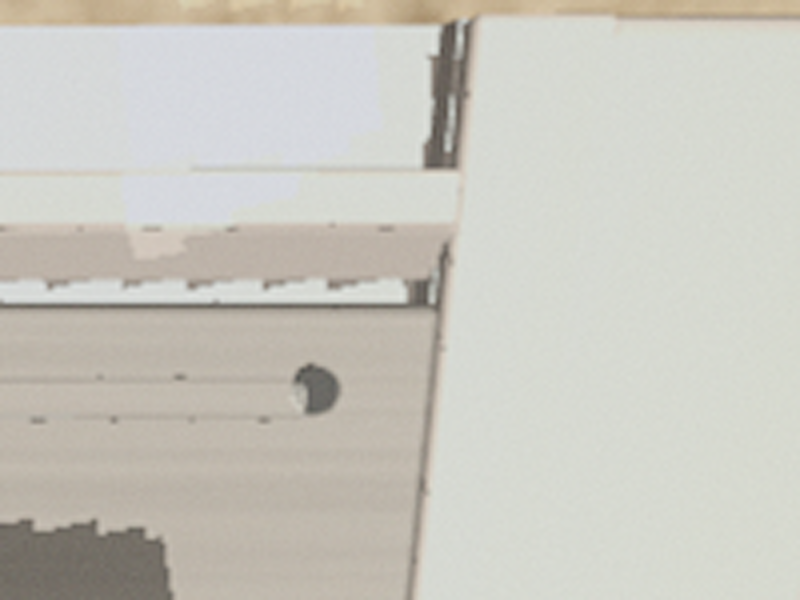

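{"name": "apply_moves", "arguments": {
  "plan": [
    {"slide": [0.02, 0, 0], "delta_rot": [0, 0, 0], "grip": 0.8},
    {"slide": [0.04, 0, 0], "delta_rot": [0, 0, 0], "grip": 0.8},
    {"slide": [0.06, 0, 0], "delta_rot": [0, 0, 0], "grip": 0.8}
  ]
}}

```text
time_s: 10.85
tcp_pos: [0.5215, 0.0568, 0.0971]
eef_rot: [-0.0, 0.994, -0.107, -0.002]
force: [-8.4, 1.7, 10.5]
width: 0.0092
```

```bash
python3 - <<'E'
from h import *
from workcell import *
st()
S=read_camera("scene");T=read_camera("top")
cv2.imwrite("pics/l.png",cv2.resize(S["frame"][130:280,310:470,::-1],None,fx=4,fy=4,interpolation=cv2.INTER_CUBIC))
E
```

```text
t 10.85 p [0.5215 0.0568 0.0971] yaw -12.34 zax [-3.8e-03  8.0e-04 -1.0e+00] F [-8.43  1.69 10.47] M [0.25 1.33 0.01] w 0.00922453955846994
```

View pics/l.png

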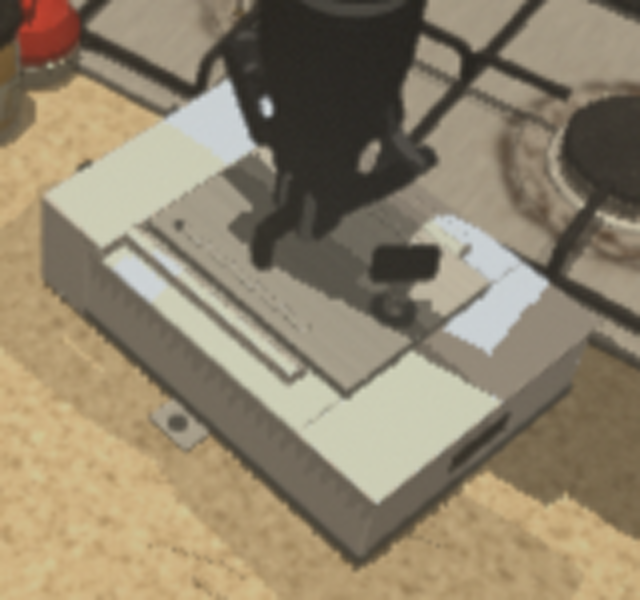

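{"name": "apply_moves", "arguments": {
  "plan": [
    {"slide": [0, 0, -0.05], "delta_rot": [0, 0, 0], "grip": 0.8},
    {"slide": [0, 0, -0.08], "delta_rot": [0, 0, 0.4], "grip": 0.8},
    {"slide": [0, 0, -0.08], "delta_rot": [0, 0, 0.4], "grip": 0.8},
    {"slide": [0, 0, -0.08], "delta_rot": [0, 0, -0.3], "grip": 0.8},
    {"slide": [0, 0, -0.08], "delta_rot": [0, 0, 0], "grip": 0.8}
  ]
}}

```text
time_s: 11.45
tcp_pos: [0.5216, 0.0567, 0.0971]
eef_rot: [-0.0, 0.994, -0.107, -0.002]
force: [-5.7, 2.1, 5.4]
width: 0.009
```

```bash
python3 - <<'E'
from h import *
from workcell import *
st()
d=read_camera("wrist")
cv2.imwrite("pics/m.png",cv2.resize(d["frame"][60:210,340:540,::-1],None,fx=4,fy=4,interpolation=cv2.INTER_CUBIC))
E
```

```text
t 11.45 p [0.5216 0.0567 0.0971] yaw -12.34 zax [-3.4e-03  7.0e-04 -1.0e+00] F [-5.66  2.14  5.38] M [0.28 0.85 0.04] w 0.008966822066907626
```

View pics/m.png

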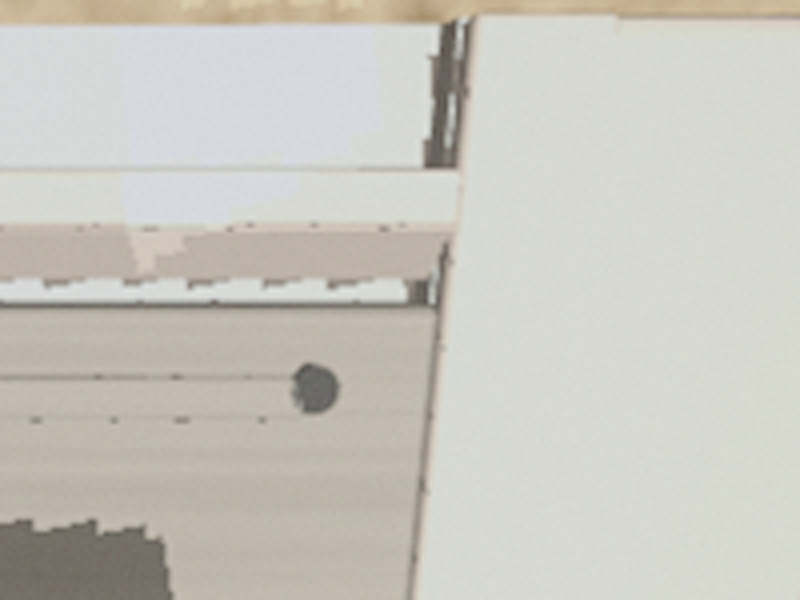

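{"name": "apply_moves", "arguments": {
  "plan": [
    {"slide": [-0.06, 0, 0], "delta_rot": [0, 0, 0], "grip": 0.8},
    {"slide": [-0.06, 0, 0], "delta_rot": [0, 0, 0], "grip": 0.8},
    {"slide": [-0.06, 0, 0], "delta_rot": [0, 0, 0], "grip": 3.5},
    {"slide": [-0.06, 0, 0], "delta_rot": [0, 0, 0], "grip": 3.5},
    {"slide": [-0.06, 0, 0], "delta_rot": [0, 0, 0], "grip": 3.5},
    {"slide": [-0.06, 0, -2], "delta_rot": [0, 0, 0], "grip": 3.5},
    {"slide": [-0.06, 0, -6], "delta_rot": [0, 0, 0], "grip": 3.5},
    {"slide": [-0.06, 0, -9], "delta_rot": [0, 0, 0], "grip": 3.5}
  ]
}}

```text
time_s: 12.3
tcp_pos: [0.5231, 0.0562, 0.189]
eef_rot: [0.0, 0.994, -0.108, 0.001]
force: [1.1, 0.2, -0.2]
width: 0.0351
```

```bash
python3 - <<'E'
from h import *
from workcell import *
st()
for c,b in (("top",(160,310,320,450)),("scene",(130,280,310,470)),("wrist",(0,400,0,640))):
    d=read_camera(c);f=d["frame"][b[0]:b[1],b[2]:b[3],::-1]
    k=1 if c=="wrist" else 4
    cv2.imwrite(f"pics/n_{c}.png",cv2.resize(f,None,fx=k,fy=k,interpolation=cv2.INTER_CUBIC)[:600])
E
```

```text
t 12.3 p [0.5231 0.0562 0.189 ] yaw -12.37 zax [ 1.7e-03 -2.0e-04 -1.0e+00] F [ 1.13  0.23 -0.17] M [-0.09 -0.04  0.03] w 0.03508449758958485
```

View pics/n_top.png

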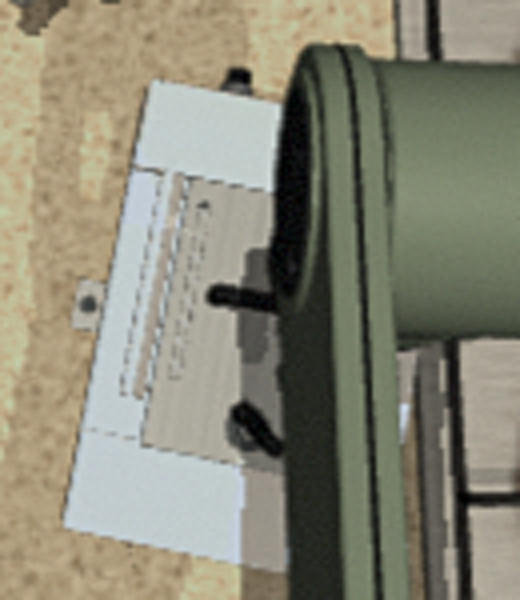

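View pics/n_scene.png

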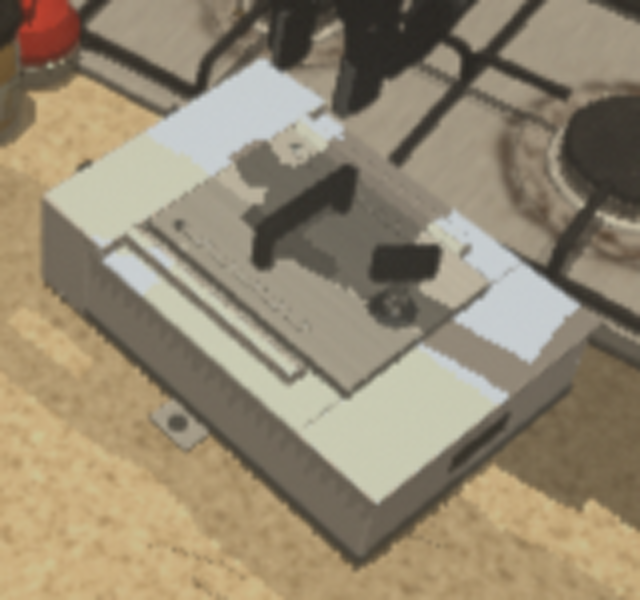

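View pics/n_wrist.png

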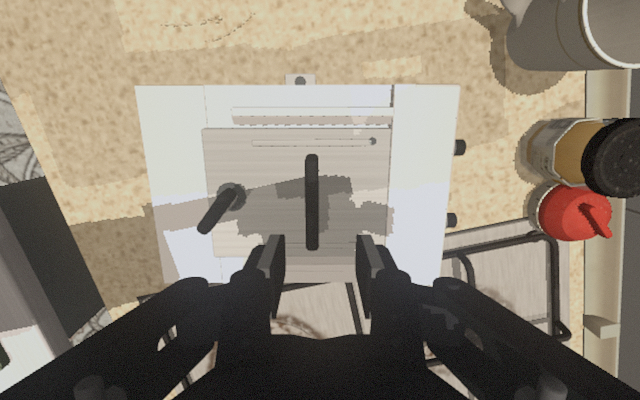

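```bash
python3 - <<'E'
from h import *
from workcell import *
d=read_camera("wrist");s=sense();pose=(np.array(s["tcp_pos"]),q2R(s["eef_rot"]));f=d["frame"]
print(pose[0])
cv2.imwrite("pics/o.png",cv2.resize(f[140:260,180:340,::-1],None,fx=5,fy=5,interpolation=cv2.INTER_CUBIC))
a=np.radians(-12.2);h=np.array([.5218,.0577]);
P=np.array([[0,35.5,112],[0,-35.5,112],[-67,0,129],[-67,0,80]])/1e3
print(proj(d,world(*h,a,P),pose).round(1).tolist())
c=world(*h,a,[[-.067,0,0]])[0];print("stud",c)
for t in (.5,.6,.7,.8):
    W=np.array([[0,17,129],[0,-17,129]])/1e3
    print(t,proj(d,world(c[0],c[1],a-t,W),pose).round(1).tolist())
for r in cut_out("wrist","stud_head")[:2]: print(r["confidence"],r["box"])
E
```

```text
[0.523287   0.05628401 0.18830838]
[[316.2, 158.3], [316.8, 253.2], [215.2, 215.9], [234.6, 196.4]]
stud [0.45631314 0.07185876 0.        ]
0.5 [[225.6, 194.1], [205.2, 236.9]]
0.6 [[228.0, 195.4], [202.9, 235.7]]
0.7 [[230.2, 196.9], [200.8, 234.3]]
0.8 [[232.2, 198.6], [198.7, 232.7]]
0.81 [199.1, 186.7, 239.2, 233.0]
```

View pics/o.png

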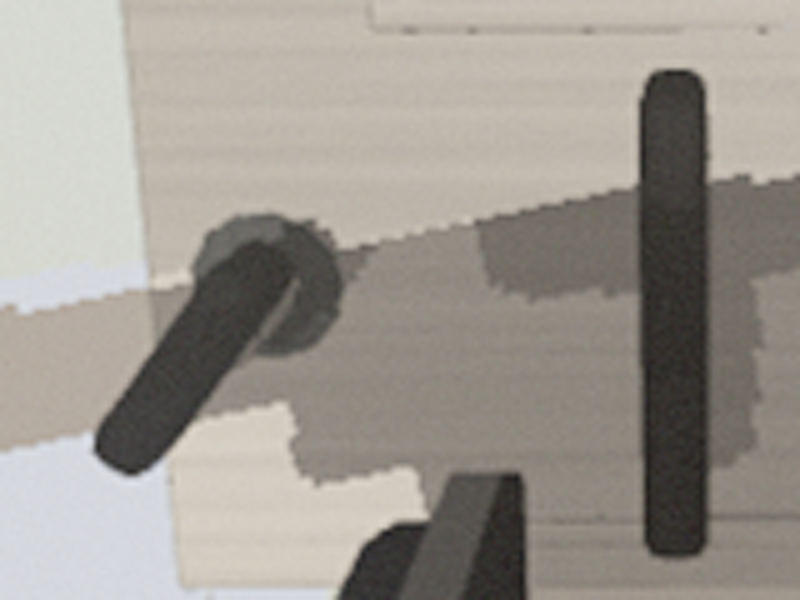

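```bash
python3 -c "
from h import *
st();go([.4563,.0719,.16],-50)"
```

```text
t 12.55 p [0.5222 0.0563 0.1869] yaw -12.36 zax [-4.e-04 -1.e-04 -1.e+00] F [-0.57 -0.01 -0.48] M [-0.02  0.04 -0.01] w 0.03492366012398002
slide [-6.77, -0.11, 2.69] rot [0.02, 0.02, 37.64]
```

{"name": "apply_moves", "arguments": {
  "plan": [
    {"slide": [-3.5, -0.05, 0], "delta_rot": [0, 0, 8], "grip": 3.5},
    {"slide": [-6.77, -0.1, 0.5], "delta_rot": [0, 0, 16], "grip": 3.5},
    {"slide": [-6.77, -0.1, 1.5], "delta_rot": [0, 0, 24], "grip": 3.5},
    {"slide": [-6.77, -0.1, 2.7], "delta_rot": [0, 0, 32], "grip": 3.5},
    {"slide": [-6.77, -0.1, 2.7], "delta_rot": [0, 0, 37.6], "grip": 3.5},
    {"slide": [-6.77, -0.1, 2.7], "delta_rot": [0, 0, 37.6], "grip": 3.5},
    {"slide": [-6.77, -0.1, 2.7], "delta_rot": [0, 0, 37.6], "grip": 3.5}
  ]
}}

```text
time_s: 13.25
tcp_pos: [0.4557, 0.0719, 0.1593]
eef_rot: [0.0, 0.907, -0.421, -0.001]
force: [0.2, -0.2, -0.3]
width: 0.0347
```

```bash
python3 - <<'E'
from h import *
from workcell import *
st();go([.4563,.0719,.116],-50)
d=read_camera("wrist");cv2.imwrite("pics/p.png",d["frame"][:,:,::-1])
E
```

```text
t 13.25 p [0.4557 0.0719 0.1593] yaw -49.84 zax [-0.0022  0.     -1.    ] F [ 0.17 -0.16 -0.35] M [ 0.   -0.03 -0.03] w 0.0346532658221802
slide [0.04, -0.05, 4.33] rot [0.1, 0.08, 0.16]
```

View pics/p.png

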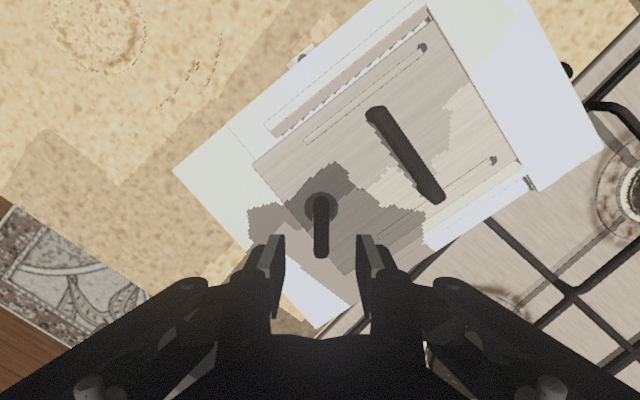

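{"name": "apply_moves", "arguments": {
  "plan": [
    {"slide": [0.03, 0, 1.5], "delta_rot": [0, 0, 0], "grip": 3.5},
    {"slide": [0.03, 0, 3], "delta_rot": [0, 0, 0], "grip": 3.5},
    {"slide": [0.03, 0, 4.3], "delta_rot": [0, 0, 0], "grip": 3.5},
    {"slide": [0.03, 0, 4.3], "delta_rot": [0, 0, 0], "grip": 3.5},
    {"slide": [0.03, 0, 4.3], "delta_rot": [0, 0, 0], "grip": 3.5}
  ]
}}

```text
time_s: 13.8
tcp_pos: [0.4566, 0.0716, 0.1173]
eef_rot: [0.0, 0.907, -0.422, -0.0]
force: [0.5, 0.0, 0.3]
width: 0.0348
```

```bash
python3 - <<'E'
from h import *
from workcell import *
st()
d=read_camera("wrist");cv2.imwrite("pics/q.png",d["frame"][:,:,::-1])
E
```

```text
t 13.8 p [0.4566 0.0716 0.1173] yaw -49.93 zax [-6.e-04 -0.e+00 -1.e+00] F [0.47 0.01 0.3 ] M [ 0.02 -0.    0.02] w 0.03479250227978183
```

View pics/q.png

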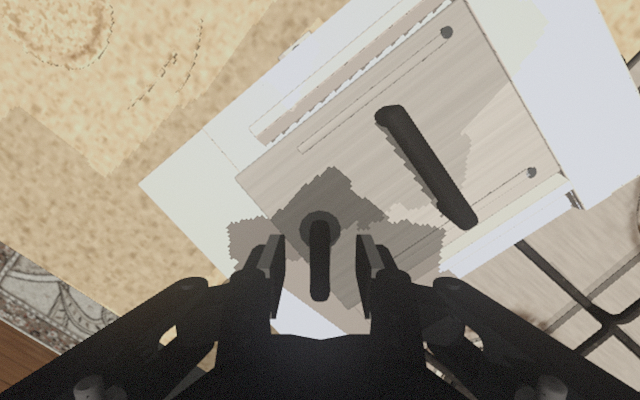

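```bash
python3 - <<'E'
from h import *
from workcell import *
d=read_camera("wrist");s=sense();p=np.array(s["tcp_pos"]);R=q2R(s["eef_rot"])
for y in (-.017,0,.017): print(proj(d,p+R@np.array([0,y,p[2]-.129]),(p,R)).round(1))
E
```

```text
[[319.3 233.6]]
[[319.4 269.2]]
[[319.4 302.5]]
```

{"name": "apply_moves", "arguments": {
  "plan": [
    {"slide": [0, 0, 0], "delta_rot": [0, 0, 0], "grip": 0.7},
    {"slide": [0, 0, 0], "delta_rot": [0, 0, 0], "grip": 0.7},
    {"slide": [0, 0, 0], "delta_rot": [0, 0, 0], "grip": 0.7},
    {"slide": [0, 0, 0], "delta_rot": [0, 0, 0], "grip": 0.7}
  ],
  "grip_force": 60
}}

```text
time_s: 14.3
tcp_pos: [0.4568, 0.072, 0.118]
eef_rot: [-0.0, 0.906, -0.422, 0.0]
force: [-1.0, 2.1, 4.0]
width: 0.0077
```

```bash
python3 -c "
from h import *
st()"
```

```text
t 14.3 p [0.4568 0.072  0.118 ] yaw -49.95 zax [ 5.e-04  5.e-04 -1.e+00] F [-1.    2.14  4.03] M [0.24 0.27 0.03] w 0.007742539885752958
```

{"name": "apply_moves", "arguments": {
  "plan": [
    {"slide": [0, 0, 0], "delta_rot": [0, 0, -5], "grip": 0.7},
    {"slide": [0, 0, 0], "delta_rot": [0, 0, -12], "grip": 0.7},
    {"slide": [0, 0, 0], "delta_rot": [0, 0, -19], "grip": 0.7},
    {"slide": [0, 0, 0], "delta_rot": [0, 0, -26], "grip": 0.7},
    {"slide": [0, 0, 0], "delta_rot": [0, 0, -32], "grip": 0.7},
    {"slide": [0, 0, 0], "delta_rot": [0, 0, -34.5], "grip": 0.7},
    {"slide": [0, 0, 0], "delta_rot": [0, 0, -35], "grip": 0.7}
  ]
}}

```text
time_s: 15.0
tcp_pos: [0.4565, 0.0722, 0.1176]
eef_rot: [-0.0, 0.992, -0.13, -0.0]
force: [-3.1, 3.3, 4.1]
width: 0.0079
```

```bash
python3 -c "
from h import *
st()"
```

```text
t 15.0 p [0.4565 0.0722 0.1176] yaw -14.94 zax [-4.e-04  1.e-03 -1.e+00] F [-3.06  3.27  4.12] M [ 0.53  0.37 -0.06] w 0.007870033855073285
```

{"name": "apply_moves", "arguments": {
  "plan": [
    {"slide": [-0.03, -0.02, 0], "delta_rot": [0, 0, -1], "grip": 0.7},
    {"slide": [-0.03, -0.02, 0], "delta_rot": [0, 0, -2], "grip": 0.7},
    {"slide": [-0.03, -0.02, 0], "delta_rot": [0, 0, -2], "grip": 0.7}
  ]
}}

```text
time_s: 15.3
tcp_pos: [0.4564, 0.0722, 0.1175]
eef_rot: [-0.0, 0.994, -0.113, 0.0]
force: [-3.0, 3.0, 4.6]
width: 0.008
```

```bash
python3 -c "
from h import *
st()"
```

```text
t 15.3 p [0.4564 0.0722 0.1175] yaw -12.94 zax [ 1.e-04  6.e-04 -1.e+00] F [-3.05  2.99  4.58] M [0.61 0.29 0.02] w 0.007999880181686772
```

{"name": "apply_moves", "arguments": {
  "plan": [
    {"slide": [0, 0, 0.06], "delta_rot": [0, 0, 0], "grip": 0.7},
    {"slide": [0, 0, 0.12], "delta_rot": [0, 0, 0], "grip": 0.7},
    {"slide": [0, 0, 0.18], "delta_rot": [0, 0, 0], "grip": 0.7},
    {"slide": [0, 0, 0.24], "delta_rot": [0, 0, 0], "grip": 0.7},
    {"slide": [0, 0, 0.3], "delta_rot": [0, 0, 0], "grip": 0.7},
    {"slide": [0, 0, 0.3], "delta_rot": [0, 0, 0], "grip": 0.7}
  ]
}}

```text
time_s: 15.9
tcp_pos: [0.4564, 0.0722, 0.1144]
eef_rot: [-0.0, 0.994, -0.113, -0.0]
force: [-2.8, 3.2, 5.7]
width: 0.008
```

```bash
python3 -c "
from h import *
st()"
```

```text
t 15.9 p [0.4564 0.0722 0.1144] yaw -12.96 zax [ 0.e+00  5.e-04 -1.e+00] F [-2.85  3.21  5.7 ] M [ 0.75  0.39 -0.03] w 0.008016401842060865
```

{"name": "apply_moves", "arguments": {
  "plan": [
    {"slide": [-0.02, -0.02, 0.06], "delta_rot": [0, 0, 0], "grip": 0.7},
    {"slide": [-0.02, -0.02, 0.12], "delta_rot": [0, 0, 0], "grip": 0.7},
    {"slide": [-0.02, -0.02, 0.18], "delta_rot": [0, 0, 0], "grip": 0.7},
    {"slide": [-0.02, -0.02, 0.24], "delta_rot": [0, 0, 0], "grip": 0.7},
    {"slide": [-0.02, -0.02, 0.3], "delta_rot": [0, 0, 0], "grip": 0.7},
    {"slide": [-0.02, -0.02, 0.36], "delta_rot": [0, 0, 0], "grip": 0.7},
    {"slide": [-0.02, -0.02, 0.4], "delta_rot": [0, 0, 0], "grip": 0.7}
  ]
}}

```text
time_s: 16.6
tcp_pos: [0.4565, 0.0722, 0.1107]
eef_rot: [-0.0, 0.994, -0.113, 0.0]
force: [-2.1, 3.7, 6.6]
width: 0.008
```

```bash
python3 -c "
from h import *
st()"
```

```text
t 16.6 p [0.4565 0.0722 0.1107] yaw -12.96 zax [ 2.e-04  1.e-04 -1.e+00] F [-2.14  3.71  6.6 ] M [0.68 0.47 0.04] w 0.00801151802820364
```

{"name": "apply_moves", "arguments": {
  "plan": [
    {"slide": [0, 0, 0.04], "delta_rot": [0, 0, 0], "grip": 0.7},
    {"slide": [0, 0, 0.08], "delta_rot": [0, 0, 0], "grip": 0.7},
    {"slide": [0, 0, 0.12], "delta_rot": [0, 0, 0], "grip": 0.7},
    {"slide": [0, 0, 0.16], "delta_rot": [0, 0, 0], "grip": 0.7},
    {"slide": [0, 0, 0.2], "delta_rot": [0, 0, 0], "grip": 0.7},
    {"slide": [0, 0, 0.24], "delta_rot": [0, 0, 0], "grip": 0.7},
    {"slide": [0, 0, 0.28], "delta_rot": [0, 0, 0], "grip": 0.7},
    {"slide": [0, 0, 0.32], "delta_rot": [0, 0, 0], "grip": 0.7}
  ]
}}

```text
time_s: 17.4
tcp_pos: [0.4565, 0.0722, 0.1077]
eef_rot: [-0.0, 0.994, -0.113, 0.0]
force: [-3.6, 2.8, 7.8]
width: 0.0078
```

```bash
python3 -c "
from h import *
st()"
```

```text
t 17.4 p [0.4565 0.0722 0.1077] yaw -12.95 zax [ 2.e-04  0.e+00 -1.e+00] F [-3.59  2.79  7.8 ] M [0.72 0.57 0.05] w 0.007832179296013259
```

{"name": "apply_moves", "arguments": {
  "plan": [
    {"slide": [0, 0, 0.04], "delta_rot": [0, 0, 0], "grip": 0.7},
    {"slide": [0, 0, 0.08], "delta_rot": [0, 0, 0], "grip": 0.7},
    {"slide": [0, 0, 0.12], "delta_rot": [0, 0, 0], "grip": 0.7},
    {"slide": [0, 0, 0.15], "delta_rot": [0, 0, 0], "grip": 0.7}
  ]
}}

```text
time_s: 17.8
tcp_pos: [0.4565, 0.0722, 0.1063]
eef_rot: [-0.0, 0.994, -0.113, 0.0]
force: [-3.6, 3.6, 8.9]
width: 0.0078
```

{"name": "apply_moves", "arguments": {
  "plan": [
    {"slide": [0, 0, 0.04], "delta_rot": [0, 0, 0], "grip": 0.7},
    {"slide": [0, 0, 0.07], "delta_rot": [0, 0, 0], "grip": 0.7}
  ]
}}

```text
time_s: 18.0
tcp_pos: [0.4565, 0.0722, 0.1056]
eef_rot: [-0.0, 0.994, -0.113, 0.0]
force: [-3.1, 4.0, 9.4]
width: 0.0078
```

{"name": "apply_moves", "arguments": {
  "plan": [
    {"slide": [0, 0, 0.04], "delta_rot": [0, 0, 0], "grip": 0.7},
    {"slide": [0, 0, 0.08], "delta_rot": [0, 0, 0], "grip": 0.7},
    {"slide": [0, 0, 0.12], "delta_rot": [0, 0, 0], "grip": 0.7}
  ]
}}

```text
time_s: 18.3
tcp_pos: [0.4565, 0.0722, 0.1045]
eef_rot: [-0.0, 0.994, -0.113, 0.0]
force: [-3.2, 3.9, 8.7]
width: 0.0076
```

{"name": "apply_moves", "arguments": {
  "plan": [
    {"slide": [0, 0, 0.04], "delta_rot": [0, 0, 0], "grip": 0.7},
    {"slide": [0, 0, 0.08], "delta_rot": [0, 0, 0], "grip": 0.7}
  ]
}}

```text
time_s: 18.5
tcp_pos: [0.4565, 0.0722, 0.1037]
eef_rot: [-0.0, 0.994, -0.113, 0.0]
force: [-4.7, 3.8, 9.2]
width: 0.0076
```

Depth ≈ 13.8 mm, still just spring.

{"name": "apply_moves", "arguments": {
  "plan": [
    {"slide": [0, 0, 0.04], "delta_rot": [0, 0, 0], "grip": 0.7},
    {"slide": [0, 0, 0.08], "delta_rot": [0, 0, 0], "grip": 0.7},
    {"slide": [0, 0, 0.12], "delta_rot": [0, 0, 0], "grip": 0.7}
  ]
}}

```text
time_s: 18.8
tcp_pos: [0.4565, 0.0722, 0.1026]
eef_rot: [-0.0, 0.994, -0.113, 0.0]
force: [-4.9, 4.1, 10.3]
width: 0.0077
```

{"name": "apply_moves", "arguments": {
  "plan": [
    {"slide": [0, 0, 0.04], "delta_rot": [0, 0, 0], "grip": 0.7},
    {"slide": [0, 0, 0.08], "delta_rot": [0, 0, 0], "grip": 0.7}
  ]
}}

```text
time_s: 19.0
tcp_pos: [0.4565, 0.0722, 0.1018]
eef_rot: [-0.0, 0.994, -0.113, 0.0]
force: [-4.6, 4.0, 10.6]
width: 0.008
```

{"name": "apply_moves", "arguments": {
  "plan": [
    {"slide": [0, 0, 0.04], "delta_rot": [0, 0, 0], "grip": 0.7},
    {"slide": [0, 0, 0.08], "delta_rot": [0, 0, 0], "grip": 0.7},
    {"slide": [0, 0, 0.12], "delta_rot": [0, 0, 0], "grip": 0.7}
  ]
}}

```text
time_s: 19.3
tcp_pos: [0.4565, 0.0722, 0.1008]
eef_rot: [0.0, 0.994, -0.113, 0.0]
force: [-5.4, 4.4, 14.9]
width: 0.0082
```

{"name": "apply_moves", "arguments": {
  "plan": [
    {"slide": [0, 0, 0.04], "delta_rot": [0, 0, 0], "grip": 0.7},
    {"slide": [0, 0, 0.07], "delta_rot": [0, 0, 0], "grip": 0.7}
  ]
}}

```text
time_s: 19.5
tcp_pos: [0.4566, 0.0722, 0.1008]
eef_rot: [0.0, 0.994, -0.113, -0.0]
force: [-8.4, 3.2, 18.5]
width: 0.0081
```

{"name": "apply_moves", "arguments": {
  "plan": [
    {"slide": [-0.05, -0.03, -0.02], "delta_rot": [0, 0, 0], "grip": 0.7},
    {"slide": [-0.05, -0.03, -0.02], "delta_rot": [0, 0, 3], "grip": 0.7},
    {"slide": [-0.05, -0.03, -0.02], "delta_rot": [0, 0, 8], "grip": 0.7},
    {"slide": [-0.05, -0.03, -0.02], "delta_rot": [0, 0, 13], "grip": 0.7}
  ]
}}

```text
time_s: 19.9
tcp_pos: [0.4567, 0.0722, 0.1009]
eef_rot: [0.0, 0.974, -0.226, 0.001]
force: [-5.6, 2.1, 13.6]
width: 0.0082
```

```bash
python3 -c "
from h import *
st()"
```

```text
t 19.9 p [0.4567 0.0722 0.1009] yaw -26.14 zax [ 1.4e-03 -9.0e-04 -1.0e+00] F [-5.56  2.14 13.62] M [0.47 0.8  0.05] w 0.008164745574617974
```

{"name": "apply_moves", "arguments": {
  "plan": [
    {"slide": [-0.03, 0, 0.02], "delta_rot": [0, 0, 6], "grip": 0.7},
    {"slide": [-0.03, 0, 0.02], "delta_rot": [0, 0, 12], "grip": 0.7},
    {"slide": [-0.03, 0, 0.02], "delta_rot": [0, 0, 18], "grip": 0.7},
    {"slide": [-0.03, 0, 0.02], "delta_rot": [0, 0, 24], "grip": 0.7}
  ]
}}

```text
time_s: 20.3
tcp_pos: [0.4569, 0.072, 0.1008]
eef_rot: [0.0, 0.906, -0.424, 0.001]
force: [-5.0, 1.2, 14.2]
width: 0.0078
```

```bash
python3 -c "
from h import *
st()"
```

```text
t 20.3 p [0.4569 0.072  0.1008] yaw -50.17 zax [ 0.0024 -0.0017 -1.    ] F [-4.98  1.23 14.23] M [ 0.3   0.78 -0.06] w 0.007846640909914963
```

{"name": "apply_moves", "arguments": {
  "plan": [
    {"slide": [0, 0, 0.01], "delta_rot": [0, 0, 6], "grip": 0.7},
    {"slide": [0, 0, 0.01], "delta_rot": [0, 0, 12], "grip": 0.7},
    {"slide": [0, 0, 0.01], "delta_rot": [0, 0, 18], "grip": 0.7},
    {"slide": [0, 0, 0.01], "delta_rot": [0, 0, 24], "grip": 0.7},
    {"slide": [0, 0, 0.01], "delta_rot": [0, 0, 30], "grip": 0.7}
  ]
}}

```text
time_s: 20.8
tcp_pos: [0.457, 0.0716, 0.1009]
eef_rot: [0.0, 0.765, -0.644, 0.002]
force: [-3.8, -0.0, 15.0]
width: 0.0082
```

```bash
python3 -c "
from h import *
st()"
```

```text
t 20.8 p [0.457  0.0716 0.1009] yaw -80.16 zax [ 0.0027 -0.0024 -1.    ] F [-3.83 -0.03 14.99] M [0.04 0.78 0.04] w 0.008213300915380384
```

{"name": "apply_moves", "arguments": {
  "plan": [
    {"slide": [0, 0, 0], "delta_rot": [0, 0, 6], "grip": 0.7},
    {"slide": [0, 0, 0], "delta_rot": [0, 0, 12], "grip": 0.7},
    {"slide": [0, 0, 0], "delta_rot": [0, 0, 17], "grip": 0.7},
    {"slide": [0, 0, 0], "delta_rot": [0, 0, 21], "grip": 0.7},
    {"slide": [0, 0, 0], "delta_rot": [0, 0, 22.5], "grip": 0.7},
    {"slide": [0, 0, 0], "delta_rot": [0, 0, 22.5], "grip": 0.7}
  ]
}}

```text
time_s: 21.4
tcp_pos: [0.457, 0.0714, 0.1009]
eef_rot: [0.0, -0.626, 0.78, -0.002]
force: [-3.7, -1.1, 14.7]
width: 0.0078
```

```bash
python3 -c "
from h import *
st()"
```

```text
t 21.4 p [0.457  0.0714 0.1009] yaw -102.45 zax [ 0.0025 -0.0029 -1.    ] F [-3.67 -1.06 14.73] M [-0.12  0.79 -0.02] w 0.0078480174723668
```

{"name": "apply_moves", "arguments": {
  "plan": [
    {"slide": [0, 0, -0.08], "delta_rot": [0, 0, 0], "grip": 0.7},
    {"slide": [0, 0, -0.16], "delta_rot": [0, 0, 0], "grip": 0.7},
    {"slide": [0, 0, -0.24], "delta_rot": [0, 0, 0], "grip": 0.7},
    {"slide": [0, 0, -0.32], "delta_rot": [0, 0, 0], "grip": 0.7},
    {"slide": [0, 0, -0.4], "delta_rot": [0, 0, 0], "grip": 0.7}
  ]
}}

```text
time_s: 21.9
tcp_pos: [0.4569, 0.0714, 0.1042]
eef_rot: [0.0, -0.626, 0.78, -0.002]
force: [-1.6, -0.0, 9.7]
width: 0.008
```

{"name": "apply_moves", "arguments": {
  "plan": [
    {"slide": [0, 0, -0.06], "delta_rot": [0, 0, 0], "grip": 0.7},
    {"slide": [0, 0, -0.12], "delta_rot": [0, 0, 0], "grip": 0.7}
  ]
}}

```text
time_s: 22.1
tcp_pos: [0.4569, 0.0714, 0.1053]
eef_rot: [0.0, -0.626, 0.78, -0.002]
force: [-2.9, -0.6, 8.0]
width: 0.008
```

{"name": "apply_moves", "arguments": {
  "plan": [
    {"slide": [0, 0, -0.05], "delta_rot": [0, 0, 0], "grip": 0.7},
    {"slide": [0, 0, -0.1], "delta_rot": [0, 0, 0], "grip": 0.7}
  ]
}}

```text
time_s: 22.3
tcp_pos: [0.4569, 0.0714, 0.1056]
eef_rot: [0.0, -0.626, 0.78, -0.002]
force: [1.7, -2.0, 0.5]
width: 0.0076
```

{"name": "apply_moves", "arguments": {
  "plan": [
    {"slide": [0, 0, 0], "delta_rot": [0, 0, 0], "grip": 3.5},
    {"slide": [0, 0, 0], "delta_rot": [0, 0, 0], "grip": 3.5},
    {"slide": [0, 0, 0], "delta_rot": [0, 0, 0], "grip": 3.5},
    {"slide": [0, 0, 0], "delta_rot": [0, 0, 0], "grip": 3.5},
    {"slide": [0, 0, -2], "delta_rot": [0, 0, 0], "grip": 3.5},
    {"slide": [0, 0, -6], "delta_rot": [0, 0, 0], "grip": 3.5},
    {"slide": [0, 0, -10], "delta_rot": [0, 0, 0], "grip": 3.5},
    {"slide": [0, 0, -10], "delta_rot": [0, 0, 0], "grip": 3.5}
  ]
}}

```text
time_s: 23.1
tcp_pos: [0.46, 0.0727, 0.2114]
eef_rot: [0.005, -0.626, 0.78, -0.004]
force: [0.5, -0.2, 0.6]
width: 0.0353
```

```bash
python3 - <<'E'
from h import *
from workcell import *
st()
for c,b in (("top",(160,310,320,450)),("scene",(130,280,310,470)),("wrist",(0,400,0,640))):
    d=read_camera(c);f=d["frame"][b[0]:b[1],b[2]:b[3],::-1]
    k=1 if c=="wrist" else 4
    cv2.imwrite(f"pics/r_{c}.png",cv2.resize(f,None,fx=k,fy=k,interpolation=cv2.INTER_CUBIC)[:600])
E
```

```text
t 23.1 p [0.46   0.0727 0.2114] yaw -102.43 zax [ 1.290e-02 -5.000e-04 -9.999e-01] F [ 0.46 -0.19  0.62] M [-0.04 -0.03 -0.03] w 0.03528942203346454
```

View pics/r_scene.png

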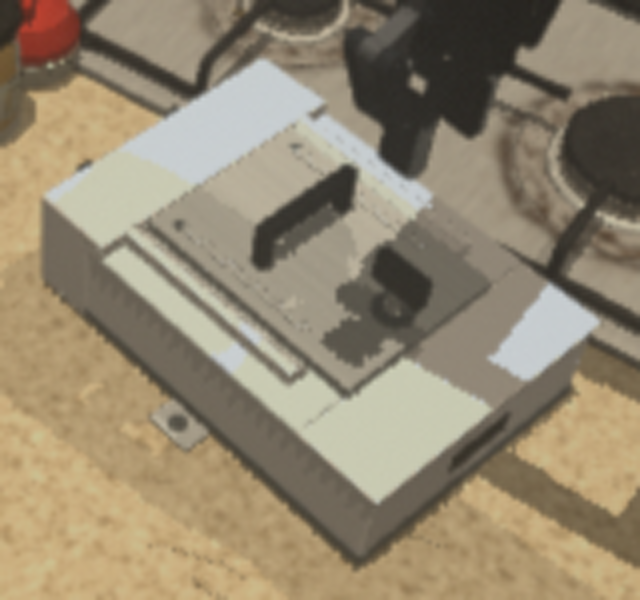

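View pics/r_wrist.png

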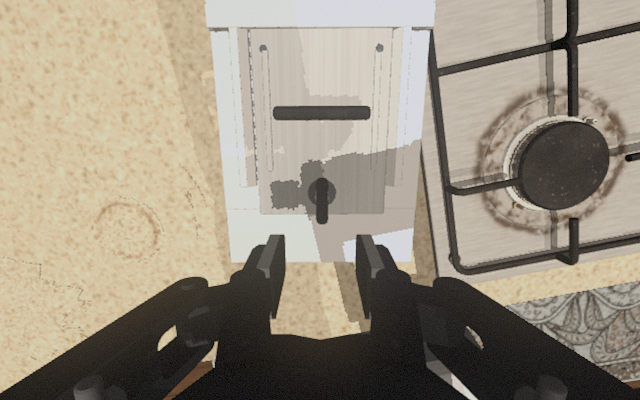

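```bash
python3 - <<'E'
import cv2
f=cv2.imread("pics/r_wrist.png");cv2.imwrite("pics/s.png",cv2.resize(f[10:130,220:430],None,fx=3.8,fy=3.8,interpolation=cv2.INTER_CUBIC))
E
```

```text
(no output)
```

View pics/s.png

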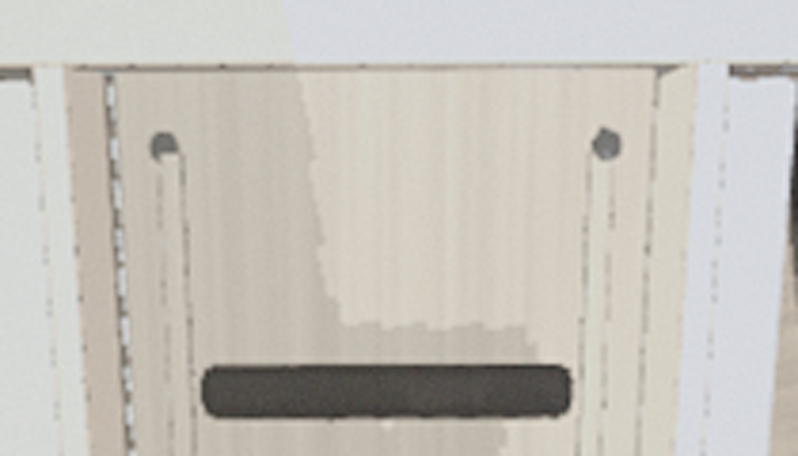

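```bash
python3 -c "
from h import *
st()
from workcell import sign_off;print(sign_off())"
```

```text
t 23.25 p [0.4552 0.0727 0.2048] yaw -102.44 zax [-5.e-04 -1.e-04 -1.e+00] F [-0.7   0.45 -1.28] M [-0.06 -0.01 -0.03] w 0.03483168738085018
the job is handed in; nothing more can be done
None
```

The filter unit is closed: the cover is home under the rear lip and the stud is caught. I handed the job in at 23.3 s of the 67 s allowed.

- **Cover:** I set it on the deck about 16 mm in front of home and slid it back slowly until it stopped. It held there with about 8 N horizontal push, about 10 N vertical push and no twist. Easing the vertical force and giving it a small wiggle did not move it further.
- **Stud:** I turned the wing back into line with the slot and pressed it down. It met the floor at about 16.7 mm of travel, with a peak push of 18.5 N. I then turned it 90° clockwise with about 14 to 15 N on it. When I raised the gripper, the head stopped about 4.7 mm above the floor and the force dropped from 8 N to about 0.5 N, so the pin had caught.
- **Last checks:** After release, the pictures showed the wing along the cover's x with the head staying down. The cover's rear edge was flush against the lip across its width, and the robot was clear of everything.
- **Disagreements:** The scene and wrist cameras disagreed by about 2 to 3 mm sideways, and I corrected for that before lowering the cover. The cover sits slightly towards its right-hand (-y) guide. Just after it stopped, a wrist picture seemed to show a sliver of gap at one end of the lip, but the last overhead picture did not.
- **Not checked:** The mug, honey jar and oil jar were never approached, but I took no separate final picture of them.

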